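# Cure the varnished plaques under the swing-arm lamp

## Task

Swing the UV lamp arm well clear of the curing rack, then lay every varnished plaque on the rack, each one flat across both rails with its middle between them, none on top of another. When all are on, swing the lamp back so that it is centred over the rack, and then turn the timer sleeve to 4 minutes. Leave the other things on the counter where they are.

Things in the scene. Friction and masses are not known exactly. Their poses are not given: they have to be found in the camera images.
- lamp: fixed UV lamp stand: grey base plate 130 mm (x) by 245 mm (y from -40 to +205 mm), 18 mm thick; steel post 20 mm thick; black timer housing of 56 mm radius, axis at x = 0, y = +130 mm, top 48 mm above the counter. Origin: foot of the post, on the arm's hinge axis, at counter height; z up.
- lamp_arm (a joint): hinge of the lamp arm, vertical axis through lamp's origin, rad, stops at -0.4 and 1.7. At 0 the arm points along the lamp's -y; grows counter-clockwise from above: at 1.57 it points along +x. White lamp head 70 mm wide, from 100 to 440 mm off the axis, 157 to 181 mm above the counter; hinge barrel 38 mm across, up to 192 mm. Stays where left; about 1 N at the handle moves it.
- lamp_handle (a point): grip point on the orange upright handle on top of the lamp head, 130 mm from the hinge axis: a round peg 22 mm in diameter, from 181 to 231 mm above the counter; the point is on its axis at 212 mm
- lamp_mid (a point): middle of the lamp head's underside (the lit face), 270 mm from the hinge axis, 157 mm above the counter
- timer (a joint): orange timer sleeve, vertical axis, rad, stops at 0 and 3.142, grows clockwise from above. A detent every 0.5236 rad (one minute): 0 at the red bar (lamp's -x), then 1 to 6 marked by white pips as on a die (3 at lamp's +y, 6 at +x); the pointer is the white line on the sleeve. Up to 0.15 N m to pass a click; it drops into the nearest detent when let go.
- timer_grip (a point): grip point on the axis of the orange ribbed timer sleeve: sleeve 48 mm in diameter, 40 mm tall, its top 90 mm above the counter; the point is 71 mm above the counter
- rack: fixed curing rack under the lamp: grey drip tray 150 x 400 x 10 mm (low lip 14 mm) with two narrow upright aluminium rails, each 8 mm wide and 380 mm long along the rack's y, at x = -40 and +40 mm, tops 46 mm above the counter. Origin: centre of the tray's underside, z up. A plaque lying level across both rails has its centre at z = 52 mm and its long axis along the rack's x.
- plaque1: flat wooden plaque, pink on both faces, a block 130 mm long (its x axis) by 38 mm wide (y) by 12 mm thick (z), about 45 g; origin at the block's centre; either face may be up. It may be absent (None).
- plaque2: flat wooden plaque, teal on both faces, a block 130 mm long (its x axis) by 38 mm wide (y) by 12 mm thick (z), about 45 g; origin at the block's centre; either face may be up. It may be absent (None).
- plaque3: flat wooden plaque, yellow on both faces, a block 130 mm long (its x axis) by 38 mm wide (y) by 12 mm thick (z), about 45 g; origin at the block's centre; either face may be up. It may be absent (None).
- plaque4: flat wooden plaque, purple on both faces, a block 130 mm long (its x axis) by 38 mm wide (y) by 12 mm thick (z), about 45 g; origin at the block's centre; either face may be up. It may be absent (None).
- plaque5: flat wooden plaque, green on both faces, a block 130 mm long (its x axis) by 38 mm wide (y) by 12 mm thick (z), about 45 g; origin at the block's centre; either face may be up. It may be absent (None).
- bead_jar: bystander: glass jar of wooden beads with a wooden lid, 66 mm across, 105 mm tall, origin under its centre
- glitter_shaker: bystander: closed orange plastic glitter shaker, 46 mm across, 90 mm tall, origin under its centre
- stapler: bystander: steel stapler, 140 mm long (x) by 36 mm, 48 mm tall, origin under its centre
- brush_holder: bystander: grey silicone brush holder block 85 x 85 x 55 mm with three brushes standing in it, 166 mm tall in all, origin under its centre
- tape_roll: bystander: roll of blue tape lying flat, 84 mm across, 24 mm tall, origin under its centre
- glue_stick: bystander: standing glue stick, white and yellow with a red cap, 31 mm across, 95 mm tall, origin under its centre

How it is judged:
On the way, in this order (a step that is already met when the one before it is completed fails the run):
1. the lamp arm is swung well clear of the rack (joint beyond 1.0 rad) (value of joint lamp_arm above 1 rad), for 0.2 s.
2. every plaque lies flat across both rails, at rest (x of plaque1 in the frame of rack between -0.025 and 0.025 m and y of plaque1 in the frame of rack between -0.19 and 0.19 m and z of plaque1 in the frame of rack between 0.047 and 0.057 m and angle between the z axis of each of plaque1, plaque2, plaque3, plaque4, plaque5 and the z axis of rack, either way round below 0.08 rad and linear speed of each of plaque1, plaque2, plaque3, plaque4, plaque5 below 0.02 m/s and x of plaque2 in the frame of rack between -0.025 and 0.025 m and y of plaque2 in the frame of rack between -0.19 and 0.19 m and z of plaque2 in the frame of rack between 0.047 and 0.057 m and x of plaque3 in the frame of rack between -0.025 and 0.025 m and y of plaque3 in the frame of rack between -0.19 and 0.19 m and z of plaque3 in the frame of rack between 0.047 and 0.057 m and x of plaque4 in the frame of rack between -0.025 and 0.025 m and y of plaque4 in the frame of rack between -0.19 and 0.19 m and z of plaque4 in the frame of rack between 0.047 and 0.057 m and x of plaque5 in the frame of rack between -0.025 and 0.025 m and y of plaque5 in the frame of rack between -0.19 and 0.19 m and z of plaque5 in the frame of rack between 0.047 and 0.057 m), for 0.3 s.
3. the lamp is back, centred over the rack (horizontal distance between lamp_mid and rack below 0.035 m and velocity of joint lamp_arm between -0.05 and 0.05 rad/s), for 0.3 s.
4. the timer sleeve is at 4 (value of joint timer between 1.9644 and 2.2244 rad), for 0.3 s.
At the end, for the whole second after the job is handed in: All plaques present lie level (0.08 rad) and at rest across both rails, centres within 25 mm of the mid-line; the lamp's middle is within 35 mm of the rack's centre seen from above; the timer sleeve is in the detent for 4 minutes (2.094 +- 0.13 rad) (all of step 2 and all of step 3 and all of step 4); the robot touches nothing.
It fails at once if another thing on the counter is pushed more than 40 mm from its place (distance of any of bead_jar, glitter_shaker, stapler, brush_holder, tape_roll, glue_stick from where it was at the start of the episode above 0.04 m).
It fails at once if another thing on the counter is knocked over (angle between any of bead_jar, glitter_shaker, stapler, brush_holder, tape_roll, glue_stick's own z axis and vertical above 0.6 rad).
Of plaque1, plaque2, plaque3, plaque4, plaque5 only 3 to 5 are there at a start; the rules pass over those that are not, and their reading is None.
At some moment in a run one of plaque1, plaque2, plaque3, plaque4, plaque5 may be knocked a few centimetres aside while the robot is not near it.
Once in a run the grip may slacken for a moment while it holds something.
It also fails if it takes over 210 s, if anything falls off the work surface, if the arm or the gripper's body presses on something with over 40 N, if the wrist force passes 120 N, or if a joint passes its speed limit or range.

## Robot

A 6-joint arm with a two-finger parallel gripper is mounted at the origin on the work surface. World frame = base frame: x ahead of the robot, y to its left, z up, the work surface at z = 0. Lengths are in m, angles in rad, forces in N, time in s.
With the tool pointing down it reaches from about 0.325 to 0.775 m from the base axis. Payload 5.5 kg.
Tool frame: the origin (TCP) lies on the centre line of the jaws, within the pads' length; the fingertips stand r.finger_overhang ahead of it and the grasp point (between the pads) lies 5 mm behind it (r.finger_overhang is the distance from the TCP to the fingertips, in m); z points along the fingers, y is the line along which they close (so a half turn about z gives the same grasp; the last joint's range is limited). The gripper opens to 85 mm and grips with 20 to 120 N. Pads are 22 mm wide; open, the fingers measure 114 mm over their backs; the gripper's body (76 mm by 85 mm) begins 54 mm behind the grasp point. The pads swing forward as they close: fully open they stand 13 mm farther back than shut.
Start: joints at [1.078, 0.091, 1.231, -0, 1.82, -0.057], TCP at [0.253, 0.544, 0.245] pointing down, gripper open.
Joint ranges: [-2.87, 2.87], [-0.86, 2.18], [0.17, 2.46], [-1.51, 4.65], [0.06, 2.69], [-2.65, 2.65]. Speed limits (rad/s): [2.57, 2.57, 3.01, 3.14, 3.14, 3.14].

## Interface

Orientations are given as a unit quaternion [x, y, z, w].
In Python, from workcell import r gives the robot as it stands.
- The arm moves only by the tool tcp_steps, called after ">>>" in YAML: its name, and indented under it one key for each argument. Schema: {"type":"object","properties":{"motion":{"type":"array","items":{"type":"object","properties":{"finger_gap":{"type":"number"},"d":{"type":"array","items":{"type":"number"},"minItems":3,"maxItems":3},"turn_vec":{"type":"array","items":{"type":"number"},"minItems":3,"maxItems":3}},"additionalProperties":false,"required":["finger_gap"]},"minItems":1,"maxItems":12},"grip_force":{"type":"number"},"only":{"type":"string"},"quiet":{"type":"boolean"},"lines":{"type":"string"}},"required":["motion"],"additionalProperties":false}. motion is a list of rows, 1 to 12 of them, each an object with the fields finger_gap (the finger opening in m), d (a list: dx, dy, dz in units of 50 mm), turn_vec (a list: a rotation vector rx, ry, rz in units of 0.25 rad); a field left out counts as zero (the opening has to be given); each row shifts and turns the commanded pose from where the row before left it, along the tool's axes as they then stand; what a row does not reach is not made up. A row lasts 1/12 s, in which the tool goes at most 0.0417 m and 0.125 rad, less where a joint would pass 70% of its speed; a pose out of reach is approached as far as the arm can. The fingers move at their own pace and stop on an object; grip_force is the grip in N (left out, the last holds). Time passes only in rows, so rows that do not move let the fingers close. The tool returns the time, the measured TCP pose, the force, the opening and the grip force at its end. only (a regular expression) keeps the lines of the reply that match it, lines (a string "A,B") keeps lines A to B, and quiet returns only ok. Input that does not fit is refused with a message, and nothing moves.
- r.state(): the state, without advancing time (a new reading comes with each control period).
- r.camera(name): name is "scene" or "top" or "wrist"; returns a dict with "color" (400x640x3 uint8, red, green, blue), "fovy" (degrees; the focal length in pixels is half the picture's height over the tangent of half this angle, whatever the lens; pixels are square), "cx", "cy" (the principal point, pixels), "camera_from_world" (4x4, takes a point from world to camera coordinates). Camera axes: x right, y down, z forward; pixel columns grow to the right and rows downward; lengths in m; the calibration is good to about 2 mm. A picture is of the moment at which its call begins. There is no depth.
- r.sign_off(): hands the job in; it is judged then, once.
The state is a dict: "clock": time; "q": joint angles; "qvel": joint speeds; "effort": joint torques, N m; "eef_pos": TCP position; "ee_rot": TCP orientation; "contact_force": force on the tool from outside, world axes, zero at the start; "ft_torque": the same for the moment, N m; "gripper_width": finger opening in m; "finger_force": force on a finger pad.
Only numpy, scipy, OpenCV 4.12 (cv2) and the standard library are available. Lean on these libraries where they do the work, as an engineer would, in place of code of your own. Each camera call takes 0.05 s, during which the arm holds its last target. There are 200 camera calls.

## Working session

There is one attempt and no reset: what is moved stays moved. The work goes in short steps, Python scripts to look and compute and a tool call to move; the robot and the scene stay as the last step left them, time stands still between calls to the robot, and variables do not carry over. Pictures are saved under pics/ and viewed, at most 14 in all, crops included, and the job is handed in when it is done.

```bash
ls; mkdir -p pics; python3 - <<'E'
from workcell import r
import cv2
s=r.state();print({k:(v if not hasattr(v,'round') else v) for k,v in s.items()},r.finger_overhang)
for n in("scene","top"):
    c=r.camera(n);cv2.imwrite(f"pics/{n}0.png",c["color"][:,:,::-1]);print(n,c["fovy"],c["cx"],c["cy"],c["camera_from_world"])
E
```

```text
pics
workcell.py
{'clock': 0.0, 'q': array([ 1.07831712e+00,  9.18754338e-02,  1.23191821e+00, -8.89093690e-06,
        1.81979572e+00, -5.67149564e-02]), 'qvel': array([-0.00131973,  0.00084517, -0.00106018, -0.00069207,  0.00081549,
        0.0007372 ]), 'effort': array([-1.48265401e-03, -4.58756626e+01, -4.18013048e+01, -2.69090633e-04,
        1.23165737e-02, -1.05285824e-05]), 'eef_pos': array([0.25315021, 0.5436916 , 0.24412267]), 'ee_rot': array([ 2.16163266e-01,  9.76356720e-01, -9.62119219e-04, -2.66564939e-04]), 'contact_force': array([ 0.20610883, -0.53711992,  0.51434662]), 'ft_torque': array([ 0.04116703, -0.00327408,  0.06218617]), 'finger_force': 0.0, 'gripper_width': 0.08545069314842502} 0.014
scene 51.670879880902575 317.32992034196764 199.830297921868 [[-5.89844035e-02  9.98201670e-01 -1.06895049e-02 -1.36549102e-04]
 [ 6.63767016e-01  3.12199113e-02 -7.47287539e-01 -2.54301600e-01]
 [-7.45609944e-01 -5.11736505e-02 -6.64414832e-01  1.55293487e+00]
 [ 0.00000000e+00  0.00000000e+00  0.00000000e+00  1.00000000e+00]]
top 52.536644600115494 316.4269667432372 200.9105464476445 [[ 2.01290364e-02 -9.99796784e-01  1.10150052e-03 -1.24239387e-03]
 [-9.76961661e-01 -1.99033936e-02 -2.12484749e-01  5.52151096e-01]
 [ 2.12463492e-01  3.20098946e-03 -9.77163762e-01  1.34672335e+00]
 [ 0.00000000e+00  0.00000000e+00  0.00000000e+00  1.00000000e+00]]
```

View pics/top0.png

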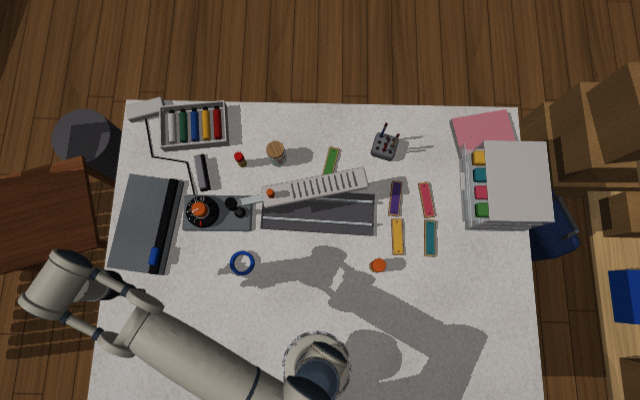

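View pics/scene0.png

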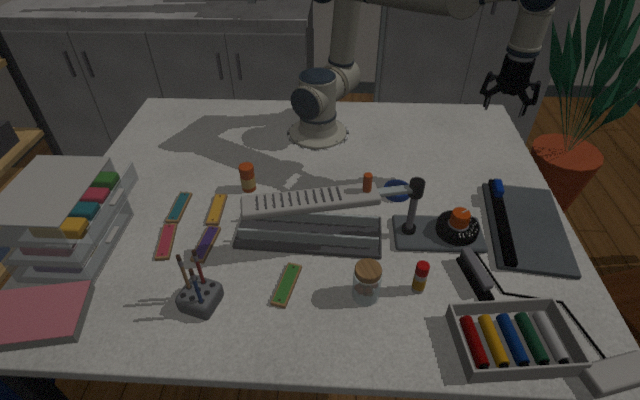

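The top view shows all five plaques: pink (427,200), teal (430,238), yellow (398,236), purple (396,198) and green (331,160). It also shows the rack (~320,213), lamp hinge (~238,207), handle (270,193) and timer (202,208).

```bash
cat > h.py <<'E'
from workcell import r
import cv2, numpy as np
from scipy.spatial.transform import Rotation as R
def snap(n):
    c=r.camera(n); c["f"]=200/np.tan(np.radians(c["fovy"])/2); return c
def w(c,u,v,z):
    "pixel -> world at height z"
    M=c["camera_from_world"]; d=M[:3,:3].T@[(u-c["cx"])/c["f"],(v-c["cy"])/c["f"],1]; o=-M[:3,:3].T@M[:3,3]
    return (o+d*(z-o[2])/d[2])
def px(c,p):
    M=c["camera_from_world"]; q=M[:3,:3]@np.array(p)+M[:3,3]; return c["f"]*q[:2]/q[2]+[c["cx"],c["cy"]]
HUE=dict(pink=(168,179),teal=(84,98),yellow=(18,27),purple=(122,145),green=(40,70))
def plaques(c,z=.012,box=None):
    hsv=cv2.cvtColor(c["color"],cv2.COLOR_RGB2HSV); out={}
    for k,(a,b) in HUE.items():
        m=cv2.inRange(hsv,(a,90,50),(b,255,255))
        if box: m2=m*0; m2[box[1]:box[3],box[0]:box[2]]=m[box[1]:box[3],box[0]:box[2]]; m=m2
        n,l,st,ce=cv2.connectedComponentsWithStats(m)
        for i in range(1,n):
            if st[i,4]<60: continue
            ys,xs=np.where(l==i); P=np.array([w(c,x,y,z)[:2] for x,y in zip(xs,ys)],np.float32)
            (cx,cy),(sw,sh),an=cv2.minAreaRect(P)
            if sw<sh: an+=90
            an=(an+90)%180-90
            out.setdefault(k,[]).append(np.round([cx,cy,max(sw,sh),min(sw,sh),an,st[i,4]],3))
    return out
def tool(d):
    "world delta -> tool axes, with the current pose"
    return np.round(R.from_quat(r.state()["ee_rot"]).inv().apply(d),4)
def pose():
    s=r.state(); Rm=R.from_quat(s["ee_rot"]).as_matrix()
    print(round(s["clock"],2),s["eef_pos"].round(4),"y-axis deg",np.degrees(np.arctan2(Rm[1,1],Rm[0,1])).round(1),"z",Rm[:,2].round(3),"w",round(s["gripper_width"],4),"ff",s["finger_force"],"F",s["contact_force"].round(1))
E
python3 - <<'E'
from h import *
for n,b in (("top",(290,130,445,270)),("scene",(140,170,310,320))):
    c=snap(n); 
    for k,v in plaques(c,.012,b).items(): print(n,k,*v)
    if n=="top":
        t=c
        cv2.imwrite("pics/topc.png",cv2.resize(c["color"][175:260,175:385,::-1],None,fx=3.8,fy=3.8,interpolation=cv2.INTER_CUBIC))
    else: cv2.imwrite("pics/scenec.png",cv2.resize(c["color"][165:270,225:490,::-1],None,fx=3,fy=3,interpolation=cv2.INTER_CUBIC))
E
```

```text
top pink [ 5.770e-01 -3.850e-01  1.150e-01  2.700e-02  8.411e+00  2.320e+02]
top teal [ 4.390e-01 -3.920e-01  1.110e-01  2.800e-02 -2.136e+00  2.540e+02]
top yellow [ 4.420e-01 -2.780e-01  1.210e-01  3.200e-02 -1.146e+00  2.950e+02]
top purple [ 5.800e-01 -2.730e-01  1.140e-01  2.700e-02 -7.246e+00  2.300e+02]
top green [ 7.1300e-01 -3.8000e-02  1.0000e-01  2.8000e-02 -1.2796e+01  1.9600e+02]
scene pink [ 5.780e-01 -3.830e-01  1.140e-01  2.700e-02  9.113e+00  3.000e+02]
scene teal [ 4.410e-01 -3.900e-01  1.080e-01  2.500e-02 -1.135e+00  2.020e+02]
scene yellow [ 3.2500e-01 -2.0000e-01  5.2000e-02  4.3000e-02  1.6874e+01  1.0500e+02] [ 4.46e-01 -2.74e-01  1.27e-01  3.50e-02  5.61e-01  3.00e+02]
scene purple [ 5.640e-01 -2.690e-01  7.600e-02  2.400e-02 -6.935e+00  1.460e+02]
scene green [ 7.0600e-01 -3.5000e-02  1.1600e-01  2.9000e-02 -1.3045e+01  4.4000e+02]
```

View pics/topc.png

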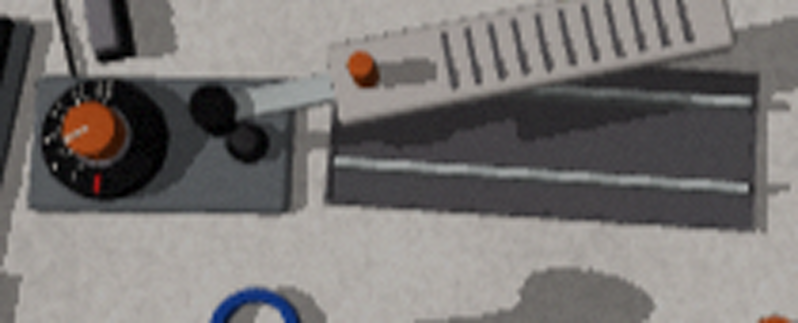

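View pics/scenec.png

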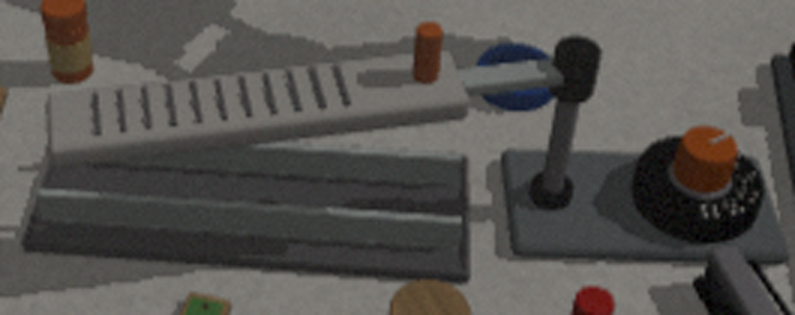

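Both crops show the arm head angled off the rack. In the top crop the handle top is at (362,60), the barrel top at (212,103) and the sleeve at (92,125). The near rail runs (337,160)–(748,188). The timer pointer points left and slightly down.

```bash
python3 - <<'E'
from h import *
t,s=snap("top"),snap("scene")
T=lambda x,y,z:w(t,175+x/3.8-.4,175+y/3.8-.4,z).round(3)
S=lambda x,y,z:w(s,225+x/3-.3,165+y/3-.3,z).round(3)
print("handle",T(362,57,.231),S(429,29,.231))
print("barrel",T(212,103,.192),S(577,47,.192)); print("foot",T(246,142,.024),S(551,192,.024))
print("sleeve top",T(92,122,.09),S(710,138,.09))
print("rail-near",T(337,160,.046),T(748,188,.046),"rail far R",T(752,102,.046))
print("tray BL,BR,TR",T(328,203,.014),T(757,230,.014),T(758,73,.014))
print("tray scene",S(467,157,.014),S(467,275,.014),S(25,246,.014))
for n,c,k,b in(("sleeve",t,.09,(185,190,218,225)),("handle",t,.206,(262,185,280,202))):
    hsv=cv2.cvtColor(c["color"],cv2.COLOR_RGB2HSV);m=cv2.inRange(hsv[b[1]:b[3],b[0]:b[2]],(3,150,90),(16,255,255));y,x=np.where(m);print(n,x.mean()+b[0],y.mean()+b[1],w(c,x.mean()+b[0],y.mean()+b[1],k).round(3))
# tray dark mask
print("tip of base corners",T(38,78,.018),T(30,208,.018),T(290,212,.018))
E
```

```text
handle [0.547 0.152 0.231] [0.544 0.155 0.231]
barrel [0.515 0.279 0.192] [0.513 0.281 0.192]
foot [0.514 0.282 0.024] [0.517 0.282 0.024]
sleeve top [0.517 0.407 0.09 ] [0.508 0.413 0.09 ]
rail-near [0.495 0.193 0.046] [ 0.477 -0.182  0.046] rail far R [ 0.557 -0.186  0.046]
tray BL,BR,TR [0.46  0.204 0.014] [ 0.443 -0.194  0.014] [ 0.592 -0.197  0.014]
tray scene [0.464 0.209 0.014] [0.612 0.201 0.014] [ 0.597 -0.191  0.014]
sleeve 198.03571428571428 208.22857142857143 [0.512 0.409 0.09 ]
handle 269.3888888888889 191.86111111111111 [0.546 0.156 0.206]
tip of base corners [0.573 0.483 0.018] [0.449 0.479 0.018] [0.45  0.238 0.018]
```

The manual's scale: shifts go in units of 50 mm and turns go in units of 0.25 rad. Converting my numbers, -0.0358 m is -0.716, -0.0191 m is -0.382.

>>> tcp_steps:
  motion:
    - {"finger_gap": 0.085,"d": [-0.716,-0.382,-0.06]}
    - {"finger_gap": 0.085,"d": [-0.716,-0.382,-0.06]}
    - {"finger_gap": 0.085,"d": [-0.716,-0.382,-0.06]}
    - {"finger_gap": 0.085,"d": [-0.716,-0.382,-0.06]}
    - {"finger_gap": 0.085,"d": [-0.716,-0.382,-0.06]}
    - {"finger_gap": 0.085,"d": [-0.716,-0.382,-0.06]}
    - {"finger_gap": 0.085,"d": [-0.716,-0.382,-0.06]}
    - {"finger_gap": 0.085,"d": [-0.716,-0.382,-0.06]}
    - {"finger_gap": 0.085,"d": [-0.716,-0.382,-0.06]}
    - {"finger_gap": 0.085,"d": [-0.716,-0.382,-0.06]}
    - {"finger_gap": 0.085,"d": [-0.716,-0.382,0]}
    - {"finger_gap": 0.085,"d": [-0.716,-0.382,0]}
  grip_force: 30

```text
clock: 1.3
eef_pos: [0.5469, 0.153, 0.2758]
ee_rot: [0.216, 0.976, 0.0, 0.0]
contact_force: [-0.3, 1.1, 0.8]
gripper_width: 0.0852
finger_force: 0.0
```

```bash
python3 -c "
from h import *
pose(); p=r.state()['eef_pos']; print(tool(np.array([.546,.154,.207])-p))
c=snap('wrist'); cv2.imwrite('pics/w1.png',c['color'][:,:,::-1]); print(px(c,[.546,.154,.231]))"
```

```text
1.3 [0.5469 0.153  0.2758] y-axis deg 65.0 z [ 0.001  0.    -1.   ] w 0.0852 ff 0.0 F [-0.3  1.1  0.8]
[0.0013 0.0005 0.0688]
[324.34670283 239.34316702]
```

>>> tcp_steps:
  motion:
    - {"finger_gap": 0.085,"d": [0.02,0,0.7]}
    - {"finger_gap": 0.085,"d": [0,0,0.66]}
    - {"finger_gap": 0.015}
    - {"finger_gap": 0.015}
    - {"finger_gap": 0.015}
    - {"finger_gap": 0.015}
    - {"finger_gap": 0.015}
  grip_force: 30

```text
clock: 1.93
eef_pos: [0.5459, 0.1551, 0.2106]
ee_rot: [0.216, 0.976, 0.0, 0.002]
contact_force: [-0.2, -25.9, 15.4]
gripper_width: 0.0253
finger_force: 13.1
```

```bash
python3 -c "
from h import *
pose(); p=r.state()['eef_pos']; h=np.array([.515,.281])
for a in (.24,.5,.8,1.1,1.4): print(a, tool(np.r_[h+.131*np.array([np.sin(a),-np.cos(a)])-p[:2],0]))"
```

```text
1.93 [0.5459 0.1551 0.2106] y-axis deg 65.0 z [ 0.005 -0.001 -1.   ] w 0.0253 ff 13.117597103118896 F [ -0.2 -25.9  15.4]
0.24 [-0.0008 -0.0011  0.    ]
0.5 [-0.0243  0.0234  0.0001]
0.8 [-0.0426  0.058   0.0003]
1.1 [-0.0498  0.0965  0.0004]
1.4 [-0.0453  0.1354  0.0004]
```

In the tool's units: 0.018 m is 0.36, 0.0195 m is 0.39.

>>> tcp_steps:
  motion:
    - {"finger_gap": 0.015,"d": [0,0.02,0]}
    - {"finger_gap": 0.015}
    - {"finger_gap": 0.015,"d": [-0.24,0.24,0]}
    - {"finger_gap": 0.015,"d": [-0.23,0.25,0]}
    - {"finger_gap": 0.015,"d": [-0.21,0.32,0]}
    - {"finger_gap": 0.015,"d": [-0.15,0.36,0]}
    - {"finger_gap": 0.015,"d": [-0.1,0.38,0]}
    - {"finger_gap": 0.015,"d": [-0.04,0.39,0]}
    - {"finger_gap": 0.015,"d": [0.02,0.39,0]}
    - {"finger_gap": 0.015,"d": [0.07,0.39,0]}
    - {"finger_gap": 0.015}
    - {"finger_gap": 0.015}

```text
clock: 2.93
eef_pos: [0.6453, 0.2624, 0.2105]
ee_rot: [0.216, 0.976, 0.002, 0.004]
contact_force: [7.1, 0.9, 2.3]
gripper_width: 0.0212
finger_force: 32.4
```

```bash
python3 -c "
from h import *
pose()
c=snap('top'); cv2.imwrite('pics/t2.png',cv2.resize(c['color'][90:290,170:450,::-1],None,fx=2.8,fy=2.8))"
```

```text
2.93 [0.6453 0.2624 0.2105] y-axis deg 65.1 z [ 0.009  0.002 -1.   ] w 0.0212 ff 32.38875925540924 F [7.1 0.9 2.3]
```

View pics/t2.png

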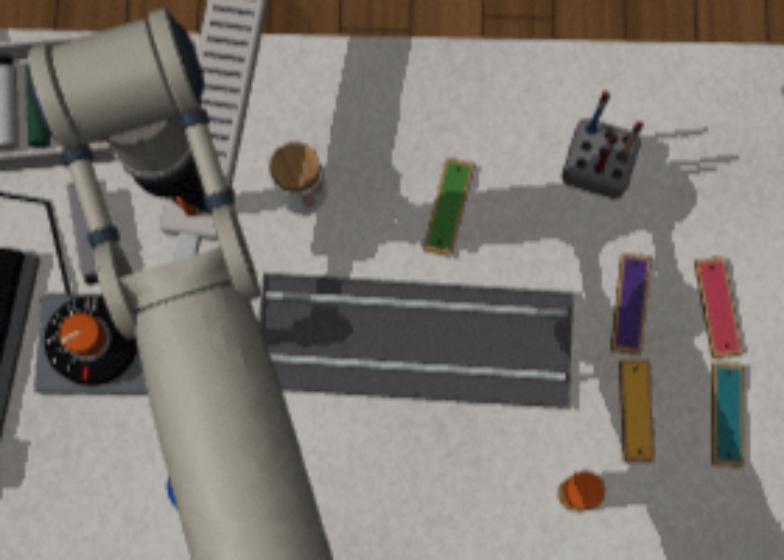

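The lamp arm now points up the picture at about 1.4 rad, clear of the rack. Rails run (268,295)–(566,312) and (268,358)–(565,377) in the crop, and the plaques are untouched.

In the tool's units: -0.035 m is -0.7, -0.03 m is -0.6.

>>> tcp_steps:
  motion:
    - {"finger_gap": 0.085}
    - {"finger_gap": 0.085}
    - {"finger_gap": 0.085}
    - {"finger_gap": 0.085,"d": [0,0,-0.6]}
    - {"finger_gap": 0.085,"d": [0,0,-0.7]}
    - {"finger_gap": 0.085}

```text
clock: 3.48
eef_pos: [0.6435, 0.2611, 0.2811]
ee_rot: [0.216, 0.976, 0.003, 0.005]
contact_force: [0.5, -0.1, 3.3]
gripper_width: 0.085
finger_force: 0.0
```

```bash
python3 -c "
from h import *
c=snap('top'); f=lambda x,y:w(c,170+x/2.8-.3,90+y/2.8-.3,.046).round(4)
for p in ((268,295),(566,312),(268,358),(565,377)): print(f(*p))
pose(); p=r.state()['eef_pos']; g=np.array([.71,-.036,p[2]]); print(tool(g-p))
for k,v in plaques(c,.012,(290,130,445,270)).items(): print(k,*v)
s=snap('scene')
for k,v in plaques(s,.012,(140,170,310,320)).items(): print('s',k,*v)
"
```

```text
[0.5724 0.1896 0.046 ]
[ 0.5581 -0.1841  0.046 ]
[0.4922 0.1859 0.046 ]
[ 0.4759 -0.1822  0.046 ]
3.53 [0.6436 0.2612 0.2787] y-axis deg 65.0 z [ 0.009  0.003 -1.   ] w 0.0848 ff 0.0 F [-0.2 -0.7  0.8]
[-0.1857 -0.2414 -0.0003]
pink [ 5.77e-01 -3.85e-01  1.15e-01  2.70e-02  8.10e+00  2.32e+02]
teal [ 4.390e-01 -3.920e-01  1.110e-01  2.800e-02 -2.136e+00  2.490e+02]
yellow [ 4.420e-01 -2.770e-01  1.200e-01  3.100e-02  1.313e+00  2.930e+02]
purple [ 5.800e-01 -2.720e-01  1.140e-01  2.700e-02 -6.927e+00  2.250e+02]
green [ 7.0600e-01 -3.6000e-02  1.1500e-01  2.8000e-02 -1.2796e+01  2.3300e+02]
s pink [ 5.780e-01 -3.840e-01  1.140e-01  2.700e-02  8.165e+00  2.950e+02]
s teal [ 4.410e-01 -3.910e-01  1.090e-01  2.500e-02 -1.963e+00  1.670e+02]
s yellow [ 3.270e-01 -2.030e-01  4.900e-02  4.200e-02  9.925e+00  9.400e+01] [ 4.500e-01 -2.740e-01  1.350e-01  3.600e-02  1.493e+00  3.060e+02]
s green [ 7.0600e-01 -3.5000e-02  1.1600e-01  2.9000e-02 -1.2904e+01  4.1800e+02]
```

In the tool's units: 0.04 m is 0.8, -0.0303 m is -0.606, -0.1055 rad is -0.422.

>>> tcp_steps:
  motion:
    - {"finger_gap": 0.085,"d": [-0.454,-0.606,0]}
    - {"finger_gap": 0.085,"d": [-0.454,-0.606,0]}
    - {"finger_gap": 0.085,"d": [-0.454,-0.606,0]}
    - {"finger_gap": 0.085,"d": [-0.454,-0.606,0]}
    - {"finger_gap": 0.085,"d": [-0.454,-0.606,0]}
    - {"finger_gap": 0.085,"d": [-0.454,-0.606,0]}
    - {"finger_gap": 0.085,"d": [-0.454,-0.606,0]}
    - {"finger_gap": 0.085,"d": [-0.454,-0.606,0]}
    - {"finger_gap": 0.085,"d": [0,0,0.8],"turn_vec": [0,0,-0.422]}
    - {"finger_gap": 0.085,"d": [0,0,0.8],"turn_vec": [0,0,-0.422]}
    - {"finger_gap": 0.085,"d": [0,0,0.8]}
    - {"finger_gap": 0.06,"d": [0,0,0.7]}

```text
clock: 4.58
eef_pos: [0.7035, -0.036, 0.1125]
ee_rot: [0.112, 0.994, 0.0, -0.002]
contact_force: [0.3, -0.4, -0.7]
gripper_width: 0.075
finger_force: 0.0
```

```bash
python3 -c "
from h import *
pose(); p=r.state()['eef_pos']; print(tool(np.array([.706,-.0355,.018])-p))
c=snap('wrist'); cv2.imwrite('pics/w2.png',c['color'][:,:,::-1]);print(px(c,[.706,-.0355,.012]),px(c,np.r_[p[:2],.012]))
for k,v in plaques(c).items(): print(k,*v)"
```

```text
4.58 [ 0.7035 -0.036   0.1125] y-axis deg 77.1 z [-0.004  0.001 -1.   ] w 0.075 ff 0.0 F [ 0.3 -0.4 -0.7]
[-0.0027  0.0011  0.0945]
[324.02902934 211.10488386] [322.61211153 208.18060616]
yellow [ 7.0400e-01 -3.6000e-02  1.2300e-01  3.5000e-02 -1.4283e+01  5.4100e+02]
green [ 7.0300e-01 -3.6000e-02  1.1800e-01  2.9000e-02 -1.3024e+01  5.7880e+03]
```

View pics/w2.png

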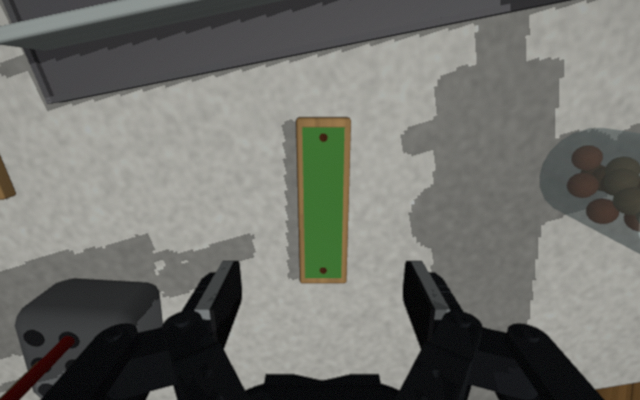

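The wrist view shows the green plaque centred between the fingers, spanning (298,118)–(350,283), aligned with the tool.

>>> tcp_steps:
  motion:
    - {"finger_gap": 0.06,"d": [0,0,0.7]}
    - {"finger_gap": 0.06,"d": [0,0,0.7]}
    - {"finger_gap": 0.06,"d": [0,0,0.31]}
    - {"finger_gap": 0.06,"d": [0,0,0.18]}
    - {"finger_gap": 0.06}
    - {"finger_gap": 0.03}
    - {"finger_gap": 0.03}
    - {"finger_gap": 0.03}
    - {"finger_gap": 0.03}
    - {"finger_gap": 0.03}
  grip_force: 40

```text
clock: 5.47
eef_pos: [0.7065, -0.0357, 0.0256]
ee_rot: [0.112, 0.994, 0.0, 0.002]
contact_force: [1.0, -0.6, 6.7]
gripper_width: 0.0298
finger_force: 3.2
```

```bash
python3 -c "
from h import *
pose()"
```

```text
5.47 [ 0.7065 -0.0357  0.0256] y-axis deg 77.1 z [ 0.004 -0.    -1.   ] w 0.0298 ff 3.1961530895205215 F [ 1.  -0.6  6.7]
```

In the tool's units: -0.005 m is -0.1.

>>> tcp_steps:
  motion:
    - {"finger_gap": 0.06,"d": [0,0,-0.1]}
    - {"finger_gap": 0.06}
    - {"finger_gap": 0.06}
    - {"finger_gap": 0.06}
    - {"finger_gap": 0.06}

```text
clock: 5.88
eef_pos: [0.7048, -0.0355, 0.0272]
ee_rot: [0.112, 0.994, -0.0, -0.001]
contact_force: [-0.5, -0.4, 0.2]
gripper_width: 0.0596
finger_force: 0.0
```

```bash
python3 -c "
from h import *
pose();c=snap('wrist')
for k,v in plaques(c).items(): print(k,*v)
cv2.imwrite('pics/w3.png',c['color'][:,:,::-1])"
```

```text
5.88 [ 0.7048 -0.0355  0.0272] y-axis deg 77.1 z [-0.001  0.    -1.   ] w 0.0596 ff 0.0 F [-0.5 -0.4  0.2]
yellow [ 7.0500e-01 -3.6000e-02  1.2300e-01  3.4000e-02 -1.4245e+01  8.0100e+02]
green [ 7.0400e-01 -3.6000e-02  1.1800e-01  2.9000e-02 -1.3014e+01  1.2392e+04]
```

View pics/w3.png

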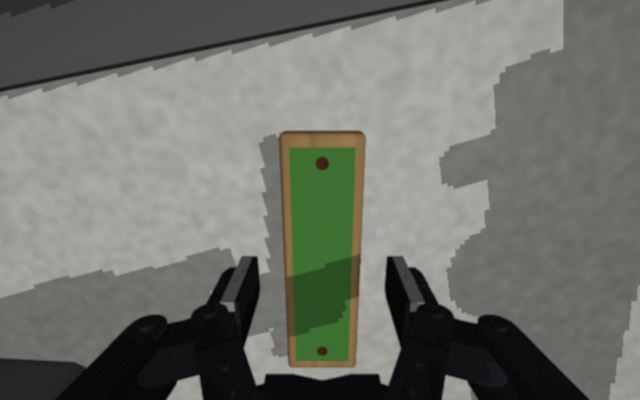

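In the tool's units: 0.006 m is 0.12, 0.0055 m is 0.11.

>>> tcp_steps:
  motion:
    - {"finger_gap": 0.06,"d": [0,0,0.12]}
    - {"finger_gap": 0.06,"d": [0,0,0.11]}
    - {"finger_gap": 0.06}
    - {"finger_gap": 0.06}

```text
clock: 6.27
eef_pos: [0.7044, -0.0355, 0.0149]
ee_rot: [0.112, 0.994, -0.0, -0.001]
contact_force: [-0.2, 0.3, -0.6]
gripper_width: 0.0602
finger_force: 0.0
```

>>> tcp_steps:
  motion:
    - {"finger_gap": 0.03}
    - {"finger_gap": 0.03}
    - {"finger_gap": 0.03}
    - {"finger_gap": 0.03}
    - {"finger_gap": 0.03}
  grip_force: 40

```text
clock: 6.68
eef_pos: [0.7053, -0.0356, 0.0167]
ee_rot: [0.112, 0.994, 0.0, 0.0]
contact_force: [-0.2, 0.1, 1.7]
gripper_width: 0.0368
finger_force: 41.1
```

In the tool's units: 0.0299 m is 0.598, 0.0199 m is 0.398, -0.09 rad is -0.36.

>>> tcp_steps:
  motion:
    - {"finger_gap": 0.03,"d": [0,0,-0.4]}
    - {"finger_gap": 0.03,"d": [0,0,-0.7]}
    - {"finger_gap": 0.03,"d": [0,0,-0.7]}
    - {"finger_gap": 0.03,"d": [0.598,0.398,0]}
    - {"finger_gap": 0.03,"d": [0.598,0.398,0]}
    - {"finger_gap": 0.03,"d": [0.598,0.398,0]}
    - {"finger_gap": 0.03,"d": [0.598,0.398,0]}
    - {"finger_gap": 0.03,"d": [0.598,0.398,0]}
    - {"finger_gap": 0.03,"d": [0.598,0.398,0]}
    - {"finger_gap": 0.03,"d": [0.598,0.398,0]}
    - {"finger_gap": 0.03,"turn_vec": [0,0,-0.36]}
    - {"finger_gap": 0.03,"turn_vec": [0,0,-0.36]}
  grip_force: 60

```text
clock: 7.68
eef_pos: [0.5307, 0.1486, 0.1065]
ee_rot: [0.019, 1.0, 0.0, 0.0]
contact_force: [1.0, 0.5, 0.6]
gripper_width: 0.0362
finger_force: 60.1
```

>>> tcp_steps:
  motion:
    - {"finger_gap": 0.03}
  quiet: true

```text
ok
```

```bash
python3 -c "
from h import *
pose();p=r.state()['eef_pos'];print(tool(np.array([.532,.147,.067])-p));c=snap('wrist')
for k,v in plaques(c,p[2]-.003).items(): print(k,*v)
print(tool([.1,0,0]))"
```

```text
7.77 [0.5316 0.1476 0.1065] y-axis deg 87.7 z [ 0.  0. -1.] w 0.036 ff 60.096609592437744 F [ 0.6 -0.4  0.7]
[-0.0004 -0.0005  0.0395]
yellow [ 5.280e-01  1.470e-01  1.170e-01  3.200e-02 -3.122e+00  7.480e+02]
green [ 5.3000e-01  1.4800e-01  1.1800e-01  2.9000e-02 -2.4870e+00  1.3936e+04]
[-0.0999  0.0046  0.    ]
```

>>> tcp_steps:
  motion:
    - {"finger_gap": 0.03,"d": [0,0,0.5]}
    - {"finger_gap": 0.03,"d": [0,0,0.2]}
    - {"finger_gap": 0.03,"d": [0,0,0.1]}
    - {"finger_gap": 0.03,"d": [0,0,0.04]}
    - {"finger_gap": 0.03}

```text
clock: 8.23
eef_pos: [0.5321, 0.1466, 0.0639]
ee_rot: [0.023, 1.0, -0.0, -0.0]
contact_force: [-0.7, -1.0, -0.2]
gripper_width: 0.0359
finger_force: 60.1
```

>>> tcp_steps:
  motion:
    - {"finger_gap": 0.055}
    - {"finger_gap": 0.055}
    - {"finger_gap": 0.055}
    - {"finger_gap": 0.055,"d": [0,0,-0.4]}
    - {"finger_gap": 0.055,"d": [0,0,-0.6]}
    - {"finger_gap": 0.055,"d": [0,0,-0.8]}
    - {"finger_gap": 0.055}
  grip_force: 40

```text
clock: 8.82
eef_pos: [0.5352, 0.1476, 0.164]
ee_rot: [0.022, 1.0, 0.002, 0.007]
contact_force: [0.9, 1.4, 1.7]
gripper_width: 0.0547
finger_force: 0.0
```

```bash
python3 -c "
from h import *
pose();c=snap('wrist')
for k,v in plaques(c,.058).items(): print(k,*v)
cv2.imwrite('pics/w4.png',c['color'][:,:,::-1])
t=snap('top')
for k,v in plaques(t,.012,(290,130,445,270)).items(): print('t',k,*v)
p=r.state()['eef_pos'];print(tool(np.array([.581,-.2725,.14])-p))"
```

```text
8.82 [0.5352 0.1476 0.164 ] y-axis deg 87.4 z [ 0.014  0.003 -1.   ] w 0.0547 ff 0.0 F [0.9 1.4 1.7]
yellow [ 5.320e-01  1.470e-01  1.230e-01  3.500e-02 -3.702e+00  5.910e+02]
green [ 5.310e-01  1.470e-01  1.180e-01  2.900e-02 -2.807e+00  5.677e+03]
t pink [ 5.770e-01 -3.850e-01  1.150e-01  2.700e-02  8.413e+00  2.320e+02]
t teal [ 4.390e-01 -3.910e-01  1.110e-01  2.500e-02 -2.136e+00  2.500e+02]
t yellow [ 4.440e-01 -2.760e-01  1.180e-01  3.500e-02 -1.116e+00  2.890e+02]
t purple [ 5.800e-01 -2.720e-01  1.130e-01  2.700e-02 -7.468e+00  2.250e+02]
[-0.0661 -0.4172  0.0175]
```

View pics/w4.png

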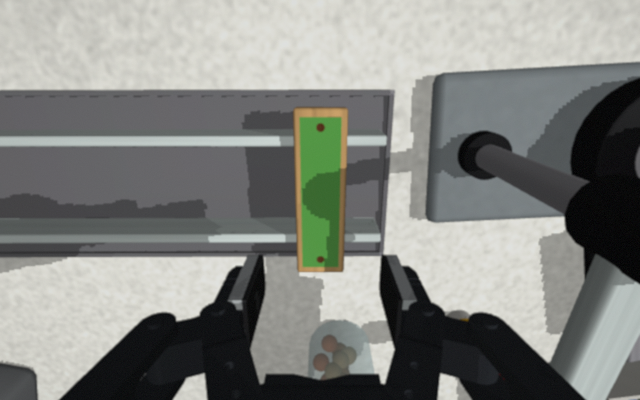

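Green lies square across both rails, plaque (295–347, 108–271), centred between the rails at rows 140 and 238.

In the tool's units: -0.006 m is -0.12, -0.038 m is -0.76, 0.08 rad is 0.32.

>>> tcp_steps:
  motion:
    - {"finger_gap": 0.06,"d": [-0.12,-0.76,0]}
    - {"finger_gap": 0.06,"d": [-0.12,-0.76,0]}
    - {"finger_gap": 0.06,"d": [-0.12,-0.76,0]}
    - {"finger_gap": 0.06,"d": [-0.12,-0.76,0]}
    - {"finger_gap": 0.06,"d": [-0.12,-0.76,0]}
    - {"finger_gap": 0.06,"d": [-0.12,-0.76,0]}
    - {"finger_gap": 0.06,"d": [-0.12,-0.76,0]}
    - {"finger_gap": 0.06,"d": [-0.12,-0.76,0]}
    - {"finger_gap": 0.06,"d": [-0.12,-0.76,0]}
    - {"finger_gap": 0.06,"d": [-0.12,-0.76,0]}
    - {"finger_gap": 0.06,"d": [-0.12,-0.74,0.5]}
    - {"finger_gap": 0.06,"d": [0,0,0.6],"turn_vec": [0,0,0.32]}

```text
clock: 9.92
eef_pos: [0.5795, -0.2769, 0.1023]
ee_rot: [0.065, 0.998, -0.003, 0.002]
contact_force: [1.6, 0.9, -0.4]
gripper_width: 0.0604
finger_force: 0.0
```

```bash
python3 -c "
from h import *
c=snap('wrist');p=r.state()['eef_pos']
for k,v in plaques(c).items(): print(k,*v)
pose();g=plaques(c)['purple'][0];print(tool(np.array([g[0],g[1],.0155])-p))"
```

```text
pink [ 5.750e-01 -3.850e-01  1.180e-01  2.900e-02  8.528e+00  5.847e+03]
teal [ 4.620e-01 -3.930e-01  6.500e-02  2.800e-02 -1.967e+00  5.221e+03]
yellow [ 4.730e-01 -2.760e-01  5.800e-02  3.600e-02  1.773e+00  4.953e+03]
purple [ 5.780e-01 -2.720e-01  1.170e-01  2.800e-02 -7.193e+00  6.117e+03]
9.97 [ 0.5761 -0.2721  0.092 ] y-axis deg 82.2 z [-0.008  0.004 -1.   ] w 0.0598 ff 0.0 F [-0.9  1.4 -6.5]
[-0.0025  0.0001  0.0765]
```

In the tool's units: 0.03 m is 0.6, 0.0105 m is 0.21.

>>> tcp_steps:
  motion:
    - {"finger_gap": 0.06,"d": [-0.02,0,0.6]}
    - {"finger_gap": 0.06,"d": [0,0,0.6]}
    - {"finger_gap": 0.06,"d": [0,0,0.21]}
    - {"finger_gap": 0.06,"d": [0,0,0.08]}
    - {"finger_gap": 0.06}
    - {"finger_gap": 0.06}

```text
clock: 10.47
eef_pos: [0.5808, -0.2699, 0.0285]
ee_rot: [0.062, 0.998, -0.0, 0.001]
contact_force: [0.2, -0.8, 0.8]
gripper_width: 0.0603
finger_force: 0.0
```

```bash
python3 -c "
from h import *
pose()"
```

```text
10.47 [ 0.5808 -0.2699  0.0285] y-axis deg 82.9 z [ 0.002 -0.001 -1.   ] w 0.0603 ff 0.0 F [ 0.2 -0.8  0.8]
```

>>> tcp_steps:
  motion:
    - {"finger_gap": 0.06,"d": [0.06,-0.04,0.14]}
    - {"finger_gap": 0.06,"d": [0,0,0.12]}
    - {"finger_gap": 0.06}
    - {"finger_gap": 0.06}

```text
clock: 10.8
eef_pos: [0.5766, -0.2715, 0.0135]
ee_rot: [0.062, 0.998, 0.0, -0.0]
contact_force: [0.8, 0.2, -0.1]
gripper_width: 0.0598
finger_force: 0.0
```

>>> tcp_steps:
  motion:
    - {"finger_gap": 0.03}
    - {"finger_gap": 0.03}
    - {"finger_gap": 0.03}
    - {"finger_gap": 0.03}
    - {"finger_gap": 0.03}
  grip_force: 50

```text
clock: 11.22
eef_pos: [0.5772, -0.2718, 0.0143]
ee_rot: [0.062, 0.998, -0.0, 0.001]
contact_force: [0.0, -0.2, 2.6]
gripper_width: 0.0366
finger_force: 51.0
```

```bash
python3 -c "
from h import *
pose();p=r.state()['eef_pos'];print(tool(np.array([.519,-.141,.1])-p))"
```

```text
11.22 [ 0.5772 -0.2718  0.0143] y-axis deg 82.8 z [ 0.001 -0.001 -1.   ] w 0.0366 ff 51.02485120296478 F [ 0.  -0.2  2.6]
[ 0.0739  0.1225 -0.0858]
```

In the tool's units: 0.0306 m is 0.612, 0.0185 m is 0.37, -0.08 rad is -0.32.

>>> tcp_steps:
  motion:
    - {"finger_gap": 0.03,"d": [0,0,-0.4]}
    - {"finger_gap": 0.03,"d": [0,0,-0.7]}
    - {"finger_gap": 0.03,"d": [0,0,-0.6]}
    - {"finger_gap": 0.03,"d": [0.37,0.612,0]}
    - {"finger_gap": 0.03,"d": [0.37,0.612,0]}
    - {"finger_gap": 0.03,"d": [0.37,0.612,0]}
    - {"finger_gap": 0.03,"d": [0.37,0.612,0]}
    - {"finger_gap": 0.03,"turn_vec": [0,0,-0.32]}
    - {"finger_gap": 0.03}
    - {"finger_gap": 0.03}
  grip_force: 60

```text
clock: 12.05
eef_pos: [0.5187, -0.1409, 0.0987]
ee_rot: [0.023, 1.0, -0.0, 0.0]
contact_force: [-0.1, -0.9, -1.5]
gripper_width: 0.0361
finger_force: 60.5
```

```bash
python3 -c "
from h import *
pose();p=r.state()['eef_pos'];print(tool(np.array([.519,-.141,.0613])-p));c=snap('wrist')
for k,v in plaques(c,p[2]-.001).items(): print(k,*v)"
```

```text
12.05 [ 0.5187 -0.1409  0.0987] y-axis deg 87.4 z [ 0. -0. -1.] w 0.0361 ff 60.49138426780701 F [-0.1 -0.9 -1.5]
[-0.0003 -0.0001  0.0374]
pink [ 5.250e-01 -2.860e-01  5.800e-02  1.700e-02  8.329e+00  2.650e+03]
yellow [ 4.370e-01 -2.210e-01  7.300e-02  2.000e-02  1.825e+00  9.801e+03]
purple [ 5.1800e-01 -1.4100e-01  1.1400e-01  2.8000e-02 -2.7450e+00  1.3407e+04]
```

>>> tcp_steps:
  motion:
    - {"finger_gap": 0.03,"d": [0,0,0.4]}
    - {"finger_gap": 0.03,"d": [0,0,0.2]}
    - {"finger_gap": 0.03,"d": [0,0,0.1]}
    - {"finger_gap": 0.03,"d": [0,0,0.04]}
    - {"finger_gap": 0.03}
    - {"finger_gap": 0.055}
    - {"finger_gap": 0.055}
    - {"finger_gap": 0.055}
    - {"finger_gap": 0.055,"d": [0,0,-0.4]}
    - {"finger_gap": 0.055,"d": [0,0,-0.6]}
  grip_force: 60

```text
clock: 12.93
eef_pos: [0.5168, -0.1402, 0.1088]
ee_rot: [0.022, 1.0, 0.001, -0.003]
contact_force: [-0.2, 1.2, -0.4]
gripper_width: 0.0551
finger_force: 0.0
```

>>> tcp_steps:
  motion:
    - {"finger_gap": 0.06,"d": [0,0,-0.5]}
    - {"finger_gap": 0.06,"d": [0.35,-0.69,0]}
    - {"finger_gap": 0.06,"d": [0.35,-0.69,0]}
    - {"finger_gap": 0.06,"d": [0.35,-0.69,0]}
    - {"finger_gap": 0.06,"d": [0.35,-0.69,0]}
    - {"finger_gap": 0.06}
    - {"finger_gap": 0.06}
  grip_force: 40

```text
clock: 13.52
eef_pos: [0.4417, -0.2772, 0.1371]
ee_rot: [0.024, 1.0, -0.0, 0.0]
contact_force: [0.6, 0.8, -0.1]
gripper_width: 0.06
finger_force: 0.0
```

```bash
python3 -c "
from h import *
c=snap('wrist');p=r.state()['eef_pos']
for k,v in plaques(c).items(): print(k,*v)
pose();t=snap('top')
for k,v in plaques(t,.058,(290,130,445,270)).items(): print('t',k,*v)"
```

```text
pink [ 5.32e-01 -3.91e-01  2.90e-02  2.80e-02 -8.14e+01  6.08e+02]
teal [ 4.370e-01 -3.920e-01  1.170e-01  2.800e-02 -1.874e+00  4.681e+03]
yellow [ 3.3700e-01 -2.0600e-01  4.8000e-02  2.7000e-02  2.0137e+01  8.8300e+02] [ 4.400e-01 -2.770e-01  1.230e-01  3.500e-02  6.280e-01  5.557e+03]
purple [ 5.350e-01 -1.110e-01  9.800e-02  3.400e-02 -2.648e+00  3.223e+03]
13.57 [ 0.4424 -0.276   0.137 ] y-axis deg 87.3 z [ 0.001  0.    -1.   ] w 0.0599 ff 0.0 F [ 0.  -0.5  0.7]
t teal [ 4.170e-01 -3.770e-01  6.300e-02  2.400e-02 -2.136e+00  1.130e+02]
t yellow [ 4.120e-01 -2.680e-01  6.800e-02  2.900e-02  2.993e+00  1.630e+02]
t purple [ 5.220e-01 -1.420e-01  1.110e-01  2.700e-02 -2.996e+00  2.520e+02]
```

In the tool's units: 0.04 m is 0.8, 0.03 m is 0.6, -0.06 rad is -0.24.

>>> tcp_steps:
  motion:
    - {"finger_gap": 0.06,"d": [0.04,-0.02,0.7],"turn_vec": [0,0,-0.24]}
    - {"finger_gap": 0.06,"d": [0,0,0.8]}
    - {"finger_gap": 0.06,"d": [0,0,0.6]}
    - {"finger_gap": 0.06,"d": [0,0,0.24]}
    - {"finger_gap": 0.06,"d": [0,0,0.08]}
    - {"finger_gap": 0.06}
    - {"finger_gap": 0.06}

```text
clock: 14.2
eef_pos: [0.4419, -0.2768, 0.0179]
ee_rot: [-0.008, 1.0, -0.001, 0.001]
contact_force: [0.4, -0.1, 1.4]
gripper_width: 0.0603
finger_force: 0.0
```

```bash
python3 -c "
from h import *
pose()"
```

```text
14.2 [ 0.4419 -0.2768  0.0179] y-axis deg 90.9 z [ 0.003 -0.002 -1.   ] w 0.0603 ff 0.0 F [ 0.4 -0.1  1.4]
```

In the tool's units: 0.003 m is 0.06, 0.001 m is 0.02.

>>> tcp_steps:
  motion:
    - {"finger_gap": 0.06,"d": [0.02,0,0.06]}
    - {"finger_gap": 0.06}
    - {"finger_gap": 0.03}
    - {"finger_gap": 0.03}
    - {"finger_gap": 0.03}
    - {"finger_gap": 0.03}
    - {"finger_gap": 0.03}
  grip_force: 60

```text
clock: 14.78
eef_pos: [0.44, -0.2771, 0.0139]
ee_rot: [-0.008, 1.0, -0.001, 0.001]
contact_force: [-0.7, 0.2, 5.3]
gripper_width: 0.0361
finger_force: 60.9
```

>>> tcp_steps:
  motion:
    - {"finger_gap": 0.03,"d": [0,0,-0.6]}
    - {"finger_gap": 0.03,"d": [0,0,-0.7]}
    - {"finger_gap": 0.03,"d": [0,0,-0.7]}
    - {"finger_gap": 0.03,"d": [-0.278,0.69,0]}
    - {"finger_gap": 0.03,"d": [-0.278,0.69,0]}
    - {"finger_gap": 0.03,"d": [-0.278,0.69,0]}
    - {"finger_gap": 0.03,"d": [-0.278,0.69,0]}
    - {"finger_gap": 0.03,"d": [-0.278,0.69,0]}
    - {"finger_gap": 0.03,"d": [-0.278,0.69,0]}
    - {"finger_gap": 0.03,"turn_vec": [0,0,0.24]}
    - {"finger_gap": 0.03}
    - {"finger_gap": 0.03}
  grip_force: 60

```text
clock: 15.78
eef_pos: [0.5195, -0.0682, 0.1122]
ee_rot: [0.021, 1.0, -0.0, -0.0]
contact_force: [-0.7, -0.6, 0.4]
gripper_width: 0.0359
finger_force: 60.3
```

```bash
python3 -c "
from h import *
pose();p=r.state()['eef_pos'];print(tool(np.array([.522,-.069,.0613])-p));c=snap('wrist')
for k,v in plaques(c,p[2]-.003).items(): print(k,*v)"
```

```text
15.78 [ 0.5195 -0.0682  0.1122] y-axis deg 87.6 z [-0.001 -0.    -1.   ] w 0.0359 ff 60.336549282073975 F [-0.7 -0.6  0.4]
[-0.0026 -0.0006  0.0509]
yellow [ 5.1900e-01 -6.8000e-02  1.1900e-01  3.3000e-02 -2.5290e+00  1.4886e+04] [5.3500e-01 7.6000e-02 2.7000e-02 7.0000e-03 1.4802e+01 8.5000e+01]
purple [ 4.940e-01 -1.200e-01  8.100e-02  2.000e-02 -2.696e+00  7.646e+03]
green [5.3500e-01 7.7000e-02 2.4000e-02 6.0000e-03 1.4802e+01 3.4200e+02]
```

The manual's scale: shifts go in units of 50 mm and turns go in units of 0.25 rad. Converting my numbers, -0.03 m is -0.6, 0.025 m is 0.5.

>>> tcp_steps:
  motion:
    - {"finger_gap": 0.03,"d": [-0.052,-0.012,0.5]}
    - {"finger_gap": 0.03,"d": [0,0,0.3]}
    - {"finger_gap": 0.03,"d": [0,0,0.14]}
    - {"finger_gap": 0.03,"d": [0,0,0.05]}
    - {"finger_gap": 0.03}
    - {"finger_gap": 0.03}
    - {"finger_gap": 0.055}
    - {"finger_gap": 0.055}
    - {"finger_gap": 0.055}
    - {"finger_gap": 0.055,"d": [0,0,-0.4]}
    - {"finger_gap": 0.055,"d": [0,0,-0.6]}
    - {"finger_gap": 0.055,"d": [0,0,-0.6]}

```text
clock: 16.83
eef_pos: [0.5216, -0.0688, 0.1434]
ee_rot: [0.022, 1.0, 0.0, -0.001]
contact_force: [1.2, -0.3, 0.4]
gripper_width: 0.0547
finger_force: 0.0
```

>>> tcp_steps:
  motion:
    - {"finger_gap": 0.06,"d": [0.156,-0.724,0]}
    - {"finger_gap": 0.06,"d": [0.156,-0.724,0]}
    - {"finger_gap": 0.06,"d": [0.156,-0.724,0]}
    - {"finger_gap": 0.06,"d": [0.156,-0.724,0]}
    - {"finger_gap": 0.06,"d": [0.156,-0.724,0]}
    - {"finger_gap": 0.06,"d": [0.156,-0.724,0]}
    - {"finger_gap": 0.06,"d": [0.156,-0.724,0]}
    - {"finger_gap": 0.06,"d": [0.156,-0.724,0]}
    - {"finger_gap": 0.06,"d": [0.156,-0.724,0]}
    - {"finger_gap": 0.06,"d": [0,0,0.4]}
    - {"finger_gap": 0.06}
    - {"finger_gap": 0.06}

```text
clock: 17.83
eef_pos: [0.437, -0.3908, 0.1219]
ee_rot: [0.023, 1.0, 0.001, -0.001]
contact_force: [0.3, 0.2, 0.8]
gripper_width: 0.0599
finger_force: 0.0
```

```bash
python3 -c "
from h import *
c=snap('wrist');p=r.state()['eef_pos']
for k,v in plaques(c).items(): print(k,*v)
pose();t=snap('top')
for k,v in plaques(t,.058,(250,130,445,270)).items(): print('t',k,*v)"
```

```text
pink [ 5.640e-01 -3.860e-01  9.300e-02  2.800e-02  8.487e+00  2.636e+03]
teal [ 4.370e-01 -3.920e-01  1.170e-01  2.800e-02 -1.735e+00  5.225e+03]
yellow [ 3.3700e-01 -1.9700e-01  5.0000e-02  4.0000e-02  1.4639e+01  3.3880e+03] [ 6.14e-01 -6.63e-01  2.00e-02  5.00e-03  1.06e-01  8.10e+01]
17.88 [ 0.4377 -0.3906  0.1232] y-axis deg 87.5 z [-0.     0.001 -1.   ] w 0.06 ff 0.0 F [ 1.2  0.2 -0. ]
t pink [ 5.67e-01 -3.72e-01  1.10e-01  2.60e-02  8.10e+00  2.30e+02]
t teal [ 4.030e-01 -3.780e-01  4.700e-02  2.700e-02  4.789e+00  8.200e+01]
t yellow [ 5.260e-01 -7.000e-02  1.200e-01  3.300e-02 -1.145e+00  3.030e+02]
t purple [ 5.220e-01 -1.420e-01  1.110e-01  2.700e-02 -2.996e+00  2.510e+02]
t green [ 5.320e-01  1.460e-01  1.150e-01  2.800e-02 -2.637e+00  2.660e+02]
```

>>> tcp_steps:
  motion:
    - {"finger_gap": 0.06,"d": [0,-0.03,0.8]}
    - {"finger_gap": 0.06,"d": [0,0,0.8]}
    - {"finger_gap": 0.06,"d": [0,0,0.38]}
    - {"finger_gap": 0.06,"d": [0,0,0.15]}
    - {"finger_gap": 0.06,"d": [0,0,0.04]}
    - {"finger_gap": 0.06}
    - {"finger_gap": 0.06}

```text
clock: 18.52
eef_pos: [0.4389, -0.3936, 0.0175]
ee_rot: [0.022, 1.0, -0.001, 0.002]
contact_force: [-0.2, -0.7, -0.0]
gripper_width: 0.0599
finger_force: 0.0
```

>>> tcp_steps:
  motion:
    - {"finger_gap": 0.03}
    - {"finger_gap": 0.03}
    - {"finger_gap": 0.03}
    - {"finger_gap": 0.03}
    - {"finger_gap": 0.03}
  grip_force: 60

```text
clock: 18.93
eef_pos: [0.4386, -0.3939, 0.0173]
ee_rot: [0.022, 1.0, -0.001, 0.002]
contact_force: [-0.7, 0.6, 6.3]
gripper_width: 0.0362
finger_force: 60.7
```

```bash
python3 -c "
from h import *
pose()"
```

```text
18.93 [ 0.4386 -0.3939  0.0173] y-axis deg 87.4 z [ 0.003 -0.003 -1.   ] w 0.0362 ff 60.68342328071594 F [-0.7  0.6  6.3]
```

In the tool's units: 0.0362 m is 0.724, -0.035 m is -0.7.

>>> tcp_steps:
  motion:
    - {"finger_gap": 0.03,"d": [0,0,-0.6]}
    - {"finger_gap": 0.03,"d": [0,0,-0.7]}
    - {"finger_gap": 0.03,"d": [0,0,-0.7]}
    - {"finger_gap": 0.03,"d": [-0.13,0.724,0]}
    - {"finger_gap": 0.03,"d": [-0.13,0.724,0]}
    - {"finger_gap": 0.03,"d": [-0.13,0.724,0]}
    - {"finger_gap": 0.03,"d": [-0.13,0.724,0]}
    - {"finger_gap": 0.03,"d": [-0.13,0.724,0]}
    - {"finger_gap": 0.03,"d": [-0.13,0.724,0]}
  grip_force: 60

```text
clock: 19.68
eef_pos: [0.4863, -0.1761, 0.1154]
ee_rot: [0.023, 1.0, -0.0, 0.001]
contact_force: [0.7, 0.1, -0.9]
gripper_width: 0.0359
finger_force: 60.2
```

>>> tcp_steps:
  motion:
    - {"finger_gap": 0.03,"d": [-0.13,0.724,0]}
    - {"finger_gap": 0.03,"d": [-0.13,0.724,0]}
    - {"finger_gap": 0.03,"d": [-0.13,0.724,0]}
    - {"finger_gap": 0.03,"d": [-0.13,0.724,0]}
    - {"finger_gap": 0.03,"d": [-0.13,0.724,0]}
    - {"finger_gap": 0.03}
    - {"finger_gap": 0.03}
  grip_force: 60

```text
clock: 20.27
eef_pos: [0.527, 0.0034, 0.1151]
ee_rot: [0.021, 1.0, -0.0, 0.0]
contact_force: [-0.6, -0.3, -0.7]
gripper_width: 0.0359
finger_force: 60.3
```

```bash
python3 -c "
from h import *
pose();p=r.state()['eef_pos'];print(tool(np.array([.5255,.003,.0643])-p));c=snap('wrist')
for k,v in plaques(c,p[2]-.005).items(): print(k,*v)"
```

```text
20.27 [0.527  0.0034 0.1151] y-axis deg 87.6 z [ 0.001 -0.    -1.   ] w 0.0359 ff 60.299967527389526 F [-0.6 -0.3 -0.7]
[ 0.0015 -0.0005  0.0508]
teal [ 5.2600e-01  3.0000e-03  1.1900e-01  2.9000e-02 -2.1570e+00  1.3595e+04]
yellow [ 5.060e-01  1.080e-01  8.800e-02  2.400e-02 -1.978e+00  6.310e+02] [ 5.000e-01 -4.800e-02  8.700e-02  2.600e-02 -1.924e+00  8.927e+03] [5.9500e-01 1.6500e-01 1.9000e-02 5.0000e-03 1.4966e+01 1.9800e+02]
purple [ 4.980e-01 -1.000e-01  8.500e-02  2.000e-02 -2.718e+00  8.048e+03]
green [ 5.060e-01  1.080e-01  8.500e-02  2.100e-02 -2.827e+00  8.279e+03]
```

In the tool's units: -0.03 m is -0.6, 0.025 m is 0.5.

>>> tcp_steps:
  motion:
    - {"finger_gap": 0.03,"d": [0.03,0,0.5]}
    - {"finger_gap": 0.03,"d": [0,0,0.3]}
    - {"finger_gap": 0.03,"d": [0,0,0.16]}
    - {"finger_gap": 0.03,"d": [0,0,0.05]}
    - {"finger_gap": 0.03}
    - {"finger_gap": 0.03}
    - {"finger_gap": 0.055}
    - {"finger_gap": 0.055}
    - {"finger_gap": 0.055}
    - {"finger_gap": 0.055,"d": [0,0,-0.4]}
    - {"finger_gap": 0.055,"d": [0,0,-0.6]}
    - {"finger_gap": 0.055,"d": [0,0,-0.6]}

```text
clock: 21.32
eef_pos: [0.5245, 0.0019, 0.1442]
ee_rot: [0.022, 1.0, 0.0, -0.001]
contact_force: [1.4, 0.2, 0.9]
gripper_width: 0.0547
finger_force: 0.0
```

>>> tcp_steps:
  motion:
    - {"finger_gap": 0.06,"d": [-0.122,-0.7,0]}
    - {"finger_gap": 0.06,"d": [-0.122,-0.7,0]}
    - {"finger_gap": 0.06,"d": [-0.122,-0.7,0]}
    - {"finger_gap": 0.06,"d": [-0.122,-0.7,0]}
    - {"finger_gap": 0.06,"d": [-0.122,-0.7,0]}
    - {"finger_gap": 0.06,"d": [-0.122,-0.7,0]}
    - {"finger_gap": 0.06,"d": [-0.122,-0.7,0]}
    - {"finger_gap": 0.06,"d": [-0.122,-0.7,0]}
    - {"finger_gap": 0.06,"d": [-0.122,-0.7,0]}
    - {"finger_gap": 0.06,"d": [-0.122,-0.7,0]}
    - {"finger_gap": 0.06,"d": [-0.122,-0.7,0]}

```text
clock: 22.23
eef_pos: [0.5751, -0.3876, 0.1443]
ee_rot: [0.022, 1.0, -0.0, 0.0]
contact_force: [0.2, 0.6, 1.4]
gripper_width: 0.0597
finger_force: 0.0
```

>>> tcp_steps:
  motion:
    - {"finger_gap": 0.06,"d": [0,0,0.2],"turn_vec": [0,0,-0.376]}
    - {"finger_gap": 0.06,"d": [0,0,0.2],"turn_vec": [0,0,-0.376]}
    - {"finger_gap": 0.06}
    - {"finger_gap": 0.06}

```text
clock: 22.57
eef_pos: [0.5747, -0.3856, 0.1233]
ee_rot: [-0.07, 0.998, 0.001, -0.001]
contact_force: [-0.1, 0.8, 0.7]
gripper_width: 0.0599
finger_force: 0.0
```

```bash
python3 -c "
from h import *
c=snap('wrist');p=r.state()['eef_pos']
for k,v in plaques(c).items(): print(k,*v)
pose();t=snap('top')
for k,v in plaques(t,.058,(250,130,445,270)).items(): print('t',k,*v)
g=plaques(c)['pink'][0];print(tool(np.array([g[0],g[1],.0145])-p))"
```

```text
pink [ 5.750e-01 -3.840e-01  1.170e-01  2.800e-02  8.314e+00  5.224e+03]
22.62 [ 0.5751 -0.3855  0.1244] y-axis deg 98.1 z [-0.  0. -1.] w 0.0599 ff 0.0 F [ 0.1 -0.5  0.7]
t teal [ 5.260e-01  1.000e-03  1.110e-01  2.700e-02 -1.994e+00  2.500e+02]
t yellow [ 5.250e-01 -6.900e-02  1.200e-01  3.300e-02 -1.201e+00  3.050e+02]
t purple [ 5.220e-01 -1.420e-01  1.110e-01  2.700e-02 -2.996e+00  2.510e+02]
t green [ 5.320e-01  1.460e-01  1.150e-01  2.800e-02 -2.637e+00  2.660e+02]
[0.     0.0016 0.1099]
```

In the tool's units: 0.04 m is 0.8, 0.019 m is 0.38.

>>> tcp_steps:
  motion:
    - {"finger_gap": 0.06,"d": [0,0.024,0.8]}
    - {"finger_gap": 0.06,"d": [0,0,0.8]}
    - {"finger_gap": 0.06,"d": [0,0,0.38]}
    - {"finger_gap": 0.06,"d": [0,0,0.18]}
    - {"finger_gap": 0.06,"d": [0,0,0.04]}
    - {"finger_gap": 0.06}
    - {"finger_gap": 0.06}

```text
clock: 23.25
eef_pos: [0.5763, -0.3854, 0.0174]
ee_rot: [-0.071, 0.997, -0.001, 0.002]
contact_force: [-0.1, 0.0, -0.1]
gripper_width: 0.0598
finger_force: 0.0
```

>>> tcp_steps:
  motion:
    - {"finger_gap": 0.03}
    - {"finger_gap": 0.03}
    - {"finger_gap": 0.03}
    - {"finger_gap": 0.03}
    - {"finger_gap": 0.03}
  grip_force: 60

```text
clock: 23.67
eef_pos: [0.5761, -0.3856, 0.0172]
ee_rot: [-0.071, 0.997, -0.002, 0.002]
contact_force: [-0.6, 0.6, 6.2]
gripper_width: 0.0361
finger_force: 61.1
```

```bash
python3 -c "
from h import *
pose();p=r.state()['eef_pos'];print(tool(np.array([.529,.075,.1])-p))"
```

```text
23.67 [ 0.5761 -0.3856  0.0172] y-axis deg 98.2 z [ 0.004 -0.003 -1.   ] w 0.0361 ff 61.09918713569641 F [-0.6  0.6  6.2]
[-0.0193  0.4623 -0.0842]
```

In the tool's units: 0.0356 m is 0.712, -0.0015 m is -0.03.

>>> tcp_steps:
  motion:
    - {"finger_gap": 0.03,"d": [0,0,-0.6]}
    - {"finger_gap": 0.03,"d": [0,0,-0.7]}
    - {"finger_gap": 0.03,"d": [0,0,-0.7]}
    - {"finger_gap": 0.03,"d": [-0.03,0.712,0]}
    - {"finger_gap": 0.03,"d": [-0.03,0.712,0]}
    - {"finger_gap": 0.03,"d": [-0.03,0.712,0]}
    - {"finger_gap": 0.03,"d": [-0.03,0.712,0]}
    - {"finger_gap": 0.03,"d": [-0.03,0.712,0]}
    - {"finger_gap": 0.03,"d": [-0.03,0.712,0]}
    - {"finger_gap": 0.03,"d": [-0.03,0.712,0]}
  grip_force: 60

```text
clock: 24.5
eef_pos: [0.5494, -0.135, 0.1148]
ee_rot: [-0.071, 0.997, -0.0, 0.001]
contact_force: [0.2, 0.0, -0.4]
gripper_width: 0.0362
finger_force: 60.4
```

>>> tcp_steps:
  motion:
    - {"finger_gap": 0.03,"d": [-0.03,0.712,0]}
    - {"finger_gap": 0.03,"d": [-0.03,0.712,0]}
    - {"finger_gap": 0.03,"d": [-0.03,0.712,0]}
    - {"finger_gap": 0.03,"d": [-0.03,0.712,0]}
    - {"finger_gap": 0.03,"d": [-0.03,0.712,0]}
    - {"finger_gap": 0.03,"d": [-0.03,0.712,0]}
    - {"finger_gap": 0.03,"turn_vec": [0,0,0.376]}
    - {"finger_gap": 0.03,"turn_vec": [0,0,0.376]}
    - {"finger_gap": 0.03}
    - {"finger_gap": 0.03}
  grip_force: 60

```text
clock: 25.33
eef_pos: [0.5282, 0.0763, 0.1147]
ee_rot: [0.021, 1.0, 0.0, 0.0]
contact_force: [-0.4, -0.1, -0.1]
gripper_width: 0.0365
finger_force: 60.4
```

```bash
python3 -c "
from h import *
pose();p=r.state()['eef_pos'];print(tool(np.array([.529,.075,.0642])-p));c=snap('wrist')
for k,v in plaques(c,p[2]-.005).items(): print(k,*v)"
```

```text
25.33 [0.5282 0.0763 0.1147] y-axis deg 87.6 z [ 0.001 -0.    -1.   ] w 0.0365 ff 60.44256091117859 F [-0.4 -0.1 -0.1]
[-0.0008 -0.0012  0.0505]
pink [ 5.2900e-01  7.6000e-02  1.1900e-01  2.9000e-02 -2.4120e+00  1.3626e+04]
teal [ 5.020e-01  2.300e-02  8.600e-02  2.100e-02 -1.932e+00  7.997e+03]
yellow [ 5.000e-01 -2.900e-02  8.800e-02  2.400e-02 -8.870e-01  9.053e+03] [ 5.040e-01  1.290e-01  8.200e-02  2.300e-02 -2.876e+00  5.360e+02] [5.9900e-01 2.0900e-01 3.9000e-02 1.5000e-02 4.5705e+01 1.2410e+03]
purple [ 5.2800e-01 -7.2000e-02  2.8000e-02  8.0000e-03 -2.0203e+01  4.6800e+02]
green [ 5.070e-01  1.280e-01  8.600e-02  2.100e-02 -2.814e+00  8.116e+03]
```

In the tool's units: -0.03 m is -0.6, -0.02 m is -0.4.

>>> tcp_steps:
  motion:
    - {"finger_gap": 0.03,"d": [0,-0.024,0.5]}
    - {"finger_gap": 0.03,"d": [0,0,0.3]}
    - {"finger_gap": 0.03,"d": [0,0,0.15]}
    - {"finger_gap": 0.03,"d": [0,0,0.05]}
    - {"finger_gap": 0.03}
    - {"finger_gap": 0.03}
    - {"finger_gap": 0.055}
    - {"finger_gap": 0.055}
    - {"finger_gap": 0.055}
    - {"finger_gap": 0.055,"d": [0,0,-0.4]}
    - {"finger_gap": 0.055,"d": [0,0,-0.6]}
    - {"finger_gap": 0.055,"d": [0,0,-0.6]}

```text
clock: 26.38
eef_pos: [0.5273, 0.075, 0.1442]
ee_rot: [0.022, 1.0, -0.0, -0.001]
contact_force: [-0.3, 0.8, 0.7]
gripper_width: 0.0547
finger_force: 0.0
```

>>> tcp_steps:
  motion:
    - {"finger_gap": 0.085,"d": [0,0,-0.8]}
    - {"finger_gap": 0.085,"d": [0,0,-0.8]}
    - {"finger_gap": 0.085,"d": [0,0,-0.8]}
    - {"finger_gap": 0.085,"d": [0,0,-0.4]}
    - {"finger_gap": 0.085}
    - {"finger_gap": 0.085}

```text
clock: 26.88
eef_pos: [0.5286, 0.0751, 0.2861]
ee_rot: [0.022, 1.0, 0.0, 0.002]
contact_force: [0.1, 0.1, -1.8]
gripper_width: 0.0848
finger_force: 0.0
```

```bash
python3 -c "
from h import *
c=snap('wrist');p=r.state()['eef_pos']
for k,v in plaques(c,.058).items(): print(k,*v)
pose();t=snap('top');s=snap('scene')
for k,v in plaques(t,.058,(250,130,445,270)).items(): print('t',k,*v)
hsv=cv2.cvtColor(t['color'],cv2.COLOR_RGB2HSV);m=cv2.inRange(hsv,(3,150,90),(16,255,255));n,l,st,ce=cv2.connectedComponentsWithStats(m)
for i in range(1,n):
  if st[i,4]>10 : print(ce[i].round(1),st[i,4],w(t,*ce[i],.206).round(3))
print(tool(np.array([.643,.2604,.28])-p))
cv2.imwrite('pics/f1.png',np.hstack([cv2.resize(c['color'],(400,250)),cv2.resize(s['color'][150:300,200:440],(400,250))])[:,:,::-1])"
```

```text
pink [ 5.280e-01  7.500e-02  1.170e-01  2.800e-02 -2.369e+00  2.601e+03]
teal [ 5.240e-01  1.000e-03  1.160e-01  2.700e-02 -2.196e+00  2.551e+03]
yellow [ 3.6000e-01 -1.7600e-01  4.2000e-02  7.0000e-03  8.7339e+01  2.5300e+02] [ 5.310e-01  1.470e-01  1.220e-01  3.600e-02 -3.922e+00  4.110e+02] [ 5.230e-01 -6.900e-02  1.220e-01  3.400e-02 -1.193e+00  3.137e+03] [6.740e-01 2.670e-01 3.500e-02 2.700e-02 3.593e+01 4.090e+02]
purple [ 5.190e-01 -1.420e-01  1.150e-01  2.700e-02 -2.727e+00  2.531e+03]
green [ 5.310e-01  1.470e-01  1.170e-01  2.800e-02 -2.774e+00  2.686e+03]
26.93 [0.5282 0.075  0.2839] y-axis deg 87.4 z [ 0.  0. -1.] w 0.0855 ff 0.0 F [0.2 0.6 0.4]
t pink [ 5.270e-01  7.500e-02  1.070e-01  2.700e-02 -2.408e+00  2.360e+02]
t teal [ 5.26e-01 -3.00e-03  1.09e-01  2.10e-02  9.56
[... 4244 characters left out ...]
 0.899 0.206]
[ 81.4 364.6] 105 [0.03  0.669 0.206]
[ 89.6 356.4] 24 [0.052 0.649 0.206]
[ 62.1 359.3] 20 [0.043 0.726 0.206]
[ 35.7 361.9] 11 [0.034 0.8   0.206]
[ 30.5 370.2] 12 [0.012 0.811 0.206]
[ 59.4 374.1] 15 [0.003 0.728 0.206]
[ 49.8 375.3] 24 [-0.001  0.754  0.206]
[ 33. 379.] 12 [-0.011  0.8    0.206]
[550.5 384.6] 36 [ 0.003 -0.662  0.206]
[562.3 381.3] 15 [ 0.013 -0.696  0.206]
[566.9 379.3] 14 [ 0.018 -0.71   0.206]
[ 77.4 387.7] 26 [-0.032  0.671  0.206]
[ 48.6 386.8] 15 [-0.031  0.753  0.206]
[ 57.1 387. ] 12 [-0.031  0.729  0.206]
[567.8 390.6] 45 [-0.012 -0.709  0.206]
[ 27.8 388.6] 14 [-0.037  0.811  0.206]
[ 55.9 395.5] 14 [-0.053  0.729  0.206]
[-0.1064  0.1903  0.0035]
```

View pics/f1.png

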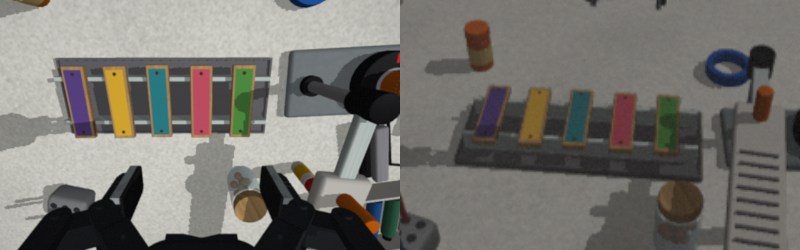

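All five plaques lie side by side across both rails, with the handle at about (.645,.263). Next is the lamp.

>>> tcp_steps:
  motion:
    - {"finger_gap": 0.085,"d": [-0.362,0.644,0]}
    - {"finger_gap": 0.085,"d": [-0.362,0.644,0]}
    - {"finger_gap": 0.085,"d": [-0.362,0.644,0]}
    - {"finger_gap": 0.085,"d": [-0.362,0.644,0]}
    - {"finger_gap": 0.085,"d": [-0.362,0.644,0]}
    - {"finger_gap": 0.085,"d": [-0.362,0.644,0]}
    - {"finger_gap": 0.085}
    - {"finger_gap": 0.085}
  grip_force: 30

```text
clock: 27.7
eef_pos: [0.6454, 0.2648, 0.278]
ee_rot: [0.021, 1.0, -0.002, -0.004]
contact_force: [-1.1, -0.6, -0.7]
gripper_width: 0.0853
finger_force: 0.0
```

```bash
python3 -c "
from h import *
pose();p=r.state()['eef_pos'];print(tool(np.array([.645,.2625,.209])-p))
c=snap('wrist');print(px(c,[.645,.2625,.231]));cv2.imwrite('pics/w5.png',c['color'][:,:,::-1])"
```

```text
27.7 [0.6454 0.2648 0.278 ] y-axis deg 87.6 z [-0.008 -0.003 -1.   ] w 0.0853 ff 0.0 F [-1.1 -0.6 -0.7]
[-0.0003 -0.0021  0.069 ]
[318.38688001 240.10266597]
```

View pics/w5.png

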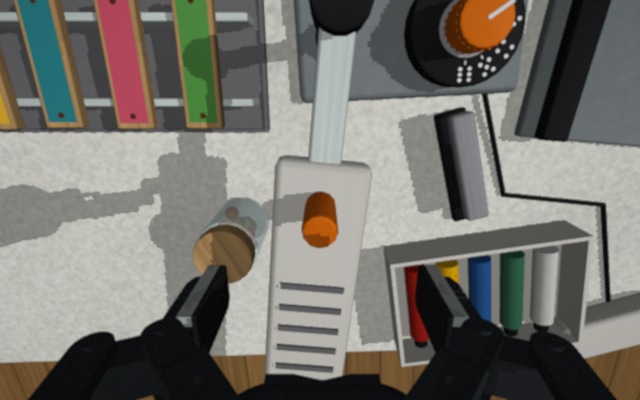

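The peg top is at (320,234), within 2–3 mm of prediction, so I descend and grip.

>>> tcp_steps:
  motion:
    - {"finger_gap": 0.085,"d": [0.02,-0.03,0.7]}
    - {"finger_gap": 0.085,"d": [0,0,0.6]}
    - {"finger_gap": 0.05,"d": [0,0,0.08]}
    - {"finger_gap": 0.05}
    - {"finger_gap": 0.015}
    - {"finger_gap": 0.015}
    - {"finger_gap": 0.015}
    - {"finger_gap": 0.015}
    - {"finger_gap": 0.015}
  grip_force: 30

```text
clock: 28.5
eef_pos: [0.6448, 0.2619, 0.2188]
ee_rot: [0.022, 1.0, 0.001, 0.002]
contact_force: [-0.4, -0.9, 7.0]
gripper_width: 0.0212
finger_force: 29.9
```

```bash
python3 -c "
from h import *
pose(); p=r.state()['eef_pos']; h=np.array([.515,.281])
print(np.linalg.norm(p[:2]-h)); o=np.zeros(3)
for a in (1.42,1.25,1.1,.95,.8,.65,.5,.35,.2,.04):
  d=tool(np.r_[h+.131*np.array([np.sin(a),-np.cos(a)])-p[:2],0]); print(a,d,(d-o).round(4)); o=d"
```

```text
28.5 [0.6448 0.2619 0.2188] y-axis deg 87.4 z [ 0.005  0.002 -1.   ] w 0.0212 ff 29.861532747745514 F [-0.4 -0.9  7. ]
0.13122924279361786
1.42 [ 0.0003 -0.0006 -0.    ] [ 0.0003 -0.0006 -0.    ]
1.25 [ 0.0045 -0.0225 -0.0001] [ 0.0042 -0.0219 -0.0001]
1.1 [ 0.0113 -0.0409 -0.0001] [ 0.0068 -0.0184  0.    ]
0.95 [ 0.0207 -0.0581 -0.0002] [ 0.0094 -0.0172 -0.0001]
0.8 [ 0.0326 -0.0737 -0.0003] [ 0.0119 -0.0156 -0.0001]
0.65 [ 0.0467 -0.0874 -0.0004] [ 0.0141 -0.0137 -0.0001]
0.5 [ 0.0627 -0.0988 -0.0005] [ 0.016  -0.0114 -0.0001]
0.35 [ 0.0802 -0.1077 -0.0006] [ 0.0175 -0.0089 -0.0001]
0.2 [ 0.0988 -0.1139 -0.0007] [ 0.0186 -0.0062 -0.0001]
0.04 [ 0.1194 -0.1173 -0.0008] [ 0.0206 -0.0034 -0.0001]
```

In the tool's units: -0.0222 m is -0.444, 0.0205 m is 0.41.

>>> tcp_steps:
  motion:
    - {"finger_gap": 0.015,"d": [0.084,-0.444,0]}
    - {"finger_gap": 0.015,"d": [0.136,-0.368,0]}
    - {"finger_gap": 0.015,"d": [0.188,-0.344,0]}
    - {"finger_gap": 0.015,"d": [0.238,-0.312,0]}
    - {"finger_gap": 0.015,"d": [0.282,-0.274,0]}
    - {"finger_gap": 0.015,"d": [0.32,-0.228,0]}
    - {"finger_gap": 0.015,"d": [0.35,-0.178,0]}
    - {"finger_gap": 0.015,"d": [0.372,-0.124,0]}
    - {"finger_gap": 0.015,"d": [0.41,-0.068,0]}
    - {"finger_gap": 0.015}
    - {"finger_gap": 0.015}
    - {"finger_gap": 0.015}

```text
clock: 29.5
eef_pos: [0.52, 0.1509, 0.2182]
ee_rot: [0.022, 1.0, 0.001, 0.002]
contact_force: [-4.1, 2.2, 7.2]
gripper_width: 0.0209
finger_force: 32.8
```

```bash
python3 -c "
from h import *
pose(); p=r.state()['eef_pos'];print(tool(np.array([.5202,.150,p[2]])-p))"
```

```text
29.5 [0.52   0.1509 0.2182] y-axis deg 87.5 z [ 0.004  0.002 -1.   ] w 0.0209 ff 32.80533850193024 F [-4.1  2.2  7.2]
[-0.0002 -0.0009 -0.    ]
```

In the tool's units: 0.0367 m is 0.734, -0.035 m is -0.7.

>>> tcp_steps:
  motion:
    - {"finger_gap": 0.085}
    - {"finger_gap": 0.085}
    - {"finger_gap": 0.085}
    - {"finger_gap": 0.085,"d": [0,0,-0.6]}
    - {"finger_gap": 0.085,"d": [0,0,-0.7]}
    - {"finger_gap": 0.085,"d": [0.056,0.734,0]}
    - {"finger_gap": 0.085,"d": [0.056,0.734,0]}
    - {"finger_gap": 0.085,"d": [0.056,0.734,0]}
    - {"finger_gap": 0.085,"d": [0.056,0.734,0]}
    - {"finger_gap": 0.085,"d": [0.056,0.734,0]}
    - {"finger_gap": 0.085,"d": [0.056,0.734,0]}
    - {"finger_gap": 0.085,"d": [0.056,0.734,0]}

```text
clock: 30.5
eef_pos: [0.5119, 0.4094, 0.2796]
ee_rot: [0.023, 1.0, -0.0, -0.0]
contact_force: [-0.1, -0.5, 1.1]
gripper_width: 0.0847
finger_force: 0.0
```

>>> tcp_steps:
  motion:
    - {"finger_gap": 0.085,"d": [0,0,0.2]}
    - {"finger_gap": 0.085}
    - {"finger_gap": 0.085}

```text
clock: 30.75
eef_pos: [0.512, 0.4073, 0.2685]
ee_rot: [0.022, 1.0, -0.001, -0.001]
contact_force: [0.2, -0.1, -0.3]
gripper_width: 0.085
finger_force: 0.0
```

```bash
python3 -c "
from h import *
pose(); t=snap('top');c=snap('wrist')
hsv=cv2.cvtColor(t['color'],cv2.COLOR_RGB2HSV);m=cv2.inRange(hsv[185:215,255:285],(3,150,90),(16,255,255));y,x=np.where(m);print('handle',w(t,x.mean()+255,y.mean()+185,.206).round(3))
hsv=cv2.cvtColor(c['color'],cv2.COLOR_RGB2HSV);m=cv2.inRange(hsv,(3,150,90),(16,255,255));n,l,st,ce=cv2.connectedComponentsWithStats(m)
for i in range(1,n):
  if st[i,4]>300 : print(ce[i].round(1),st[i],w(c,*ce[i],.08).round(3))
print(px(c,[.512,.409,.09]))
cv2.imwrite('pics/w6.png',np.hstack([c['color'][80:330,150:500],cv2.resize(t['color'][150:275,180:400],(440,250))])[:,:,::-1])"
```

```text
30.75 [0.512  0.4073 0.2685] y-axis deg 87.4 z [-0.002 -0.002 -1.   ] w 0.085 ff 0.0 F [ 0.2 -0.1 -0.3]
handle [0.518 0.153 0.206]
[625.8 156.9] [ 607   48   33  199 4894] [0.507 0.703 0.08 ]
[325.7 173.1] [ 302  146   51   54 1958] [0.509 0.41  0.08 ]
[324.6351904  178.34709821]
```

View pics/w6.png

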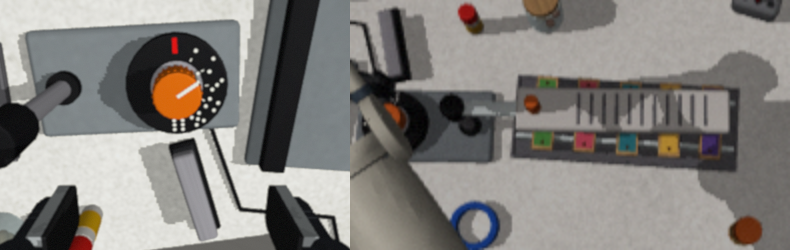

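The pointer is at about 61° from the red bar (2 minutes), so it needs +1.047 rad clockwise. The top panel shows the lamp head over the rack. Sleeve top centre in the wrist image is (327,175).

>>> tcp_steps:
  motion:
    - {"finger_gap": 0.085,"d": [0,0.04,0.8]}
    - {"finger_gap": 0.085,"d": [0,0,0.8]}
    - {"finger_gap": 0.085,"d": [0,0,0.8]}
    - {"finger_gap": 0.085}
    - {"finger_gap": 0.085}
  grip_force: 40

```text
clock: 31.27
eef_pos: [0.5113, 0.4077, 0.1483]
ee_rot: [0.023, 1.0, -0.002, -0.002]
contact_force: [0.3, 0.1, 1.8]
gripper_width: 0.0854
finger_force: 0.0
```

```bash
python3 -c "
from h import *
pose();c=snap('wrist');p=r.state()['eef_pos'];print(r.state()['q'].round(2))
hsv=cv2.cvtColor(c['color'],cv2.COLOR_RGB2HSV);m=cv2.inRange(hsv,(3,150,90),(16,255,255));n,l,st,ce=cv2.connectedComponentsWithStats(m)
i=1+st[1:,4].argmax();print(st[i],ce[i],w(c,*ce[i],.088).round(4),px(c,[.51,.41,.09]))
print(tool(np.array([.51,.4105,.068])-p))
cv2.imwrite('pics/w7.png',c['color'][:,:,::-1])"
```

```text
31.27 [0.5113 0.4077 0.1483] y-axis deg 87.3 z [-0.004 -0.003 -1.   ] w 0.0854 ff 0.0 F [0.3 0.1 1.8]
[ 0.62  0.24  1.23 -0.    1.67 -0.9 ]
[ 289  178   79   86 4854] [326.38504326 221.55170993] [0.5052 0.4104 0.088 ] [326.08592828 229.99530556]
[0.0029 0.0014 0.0844]
```

View pics/w7.png

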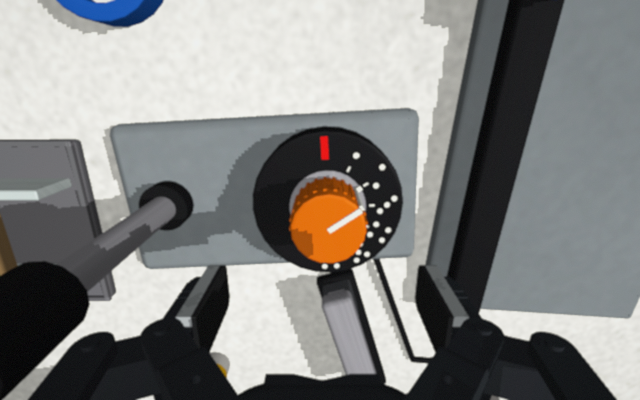

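The sleeve top centre is at (328,229), matching (0.510, 0.4105); the pointer is toward pip 2.

In the tool's units: 0.002 m is 0.04, 0.035 m is 0.7.

>>> tcp_steps:
  motion:
    - {"finger_gap": 0.085,"d": [0.02,0.04,0.7]}
    - {"finger_gap": 0.085,"d": [0,0,0.6]}
    - {"finger_gap": 0.085,"d": [0,0,0.24]}
    - {"finger_gap": 0.085,"d": [0,0,0.06]}
    - {"finger_gap": 0.085}
    - {"finger_gap": 0.085}

```text
clock: 31.82
eef_pos: [0.5126, 0.4126, 0.0739]
ee_rot: [0.022, 1.0, 0.001, 0.002]
contact_force: [0.2, -0.1, 0.6]
gripper_width: 0.0852
finger_force: 0.0
```

```bash
python3 -c "
from h import *
pose();print(tool(np.array([.51,.4105,.068])-r.state()['eef_pos']))"
```

```text
31.82 [0.5126 0.4126 0.0739] y-axis deg 87.4 z [ 0.004  0.003 -1.   ] w 0.0852 ff 0.0 F [ 0.2 -0.1  0.6]
[ 0.0025 -0.0022  0.0058]
```

>>> tcp_steps:
  motion:
    - {"finger_gap": 0.085,"d": [0.04,-0.036,0.06]}
    - {"finger_gap": 0.085}
    - {"finger_gap": 0.04}
    - {"finger_gap": 0.04}
    - {"finger_gap": 0.04}
    - {"finger_gap": 0.04}
    - {"finger_gap": 0.04}
    - {"finger_gap": 0.04}
  grip_force: 40

```text
clock: 32.48
eef_pos: [0.5094, 0.4112, 0.0682]
ee_rot: [0.022, 1.0, 0.001, 0.001]
contact_force: [-0.4, 5.0, 3.0]
gripper_width: 0.047
finger_force: 44.2
```

```bash
python3 -c "
from h import *
pose()"
```

```text
32.48 [0.5094 0.4112 0.0682] y-axis deg 87.5 z [ 0.002  0.003 -1.   ] w 0.047 ff 44.15922403335571 F [-0.4  5.   3. ]
```

Gripped at 47 mm. I turn it clockwise by 1.047 rad and hold.

In the tool's units: 0.105 rad is 0.42.

>>> tcp_steps:
  motion:
    - {"finger_gap": 0.04,"turn_vec": [0,0,0.42]}
    - {"finger_gap": 0.04,"turn_vec": [0,0,0.42]}
    - {"finger_gap": 0.04,"turn_vec": [0,0,0.42]}
    - {"finger_gap": 0.04,"turn_vec": [0,0,0.42]}
    - {"finger_gap": 0.04,"turn_vec": [0,0,0.42]}
    - {"finger_gap": 0.04,"turn_vec": [0,0,0.42]}
    - {"finger_gap": 0.04,"turn_vec": [0,0,0.42]}
    - {"finger_gap": 0.04,"turn_vec": [0,0,0.42]}
    - {"finger_gap": 0.04,"turn_vec": [0,0,0.42]}
    - {"finger_gap": 0.04,"turn_vec": [0,0,0.42]}
    - {"finger_gap": 0.04}
    - {"finger_gap": 0.04}

```text
clock: 33.48
eef_pos: [0.5108, 0.4136, 0.0682]
ee_rot: [0.52, 0.854, 0.005, 0.0]
contact_force: [8.3, 16.1, -3.2]
gripper_width: 0.0469
finger_force: 44.2
```

```bash
python3 -c "
from h import *
pose()"
```

```text
33.48 [0.5108 0.4136 0.0682] y-axis deg 27.3 z [ 0.006  0.008 -1.   ] w 0.0469 ff 44.24321785569191 F [ 8.3 16.1 -3.2]
```

>>> tcp_steps:
  motion:
    - {"finger_gap": 0.04}
    - {"finger_gap": 0.085}
    - {"finger_gap": 0.085}
    - {"finger_gap": 0.085}
    - {"finger_gap": 0.085}
    - {"finger_gap": 0.085,"d": [0,0,-0.6]}
    - {"finger_gap": 0.085,"d": [0,0,-0.7]}
    - {"finger_gap": 0.085,"d": [0,0,-0.8]}
    - {"finger_gap": 0.085,"d": [0,0,-0.8]}
    - {"finger_gap": 0.085}
    - {"finger_gap": 0.085}

```text
clock: 34.4
eef_pos: [0.5102, 0.4104, 0.2168]
ee_rot: [0.521, 0.854, 0.003, 0.002]
contact_force: [0.7, -1.1, -0.0]
gripper_width: 0.0851
finger_force: 0.0
```

```bash
python3 -c "
from h import *
pose();c=snap('wrist');s=snap('scene')
for k,v in plaques(s,.058,(225,200,400,260)).items(): print(k,*v)
hsv=cv2.cvtColor(s['color'],cv2.COLOR_RGB2HSV);m=cv2.inRange(hsv[165:210,345:400],(3,150,90),(16,255,255));y,x=np.where(m);print('handle',w(s,x.mean()+345,y.mean()+165,.206).round(3))
cv2.imwrite('pics/w8.png',np.hstack([cv2.resize(c['color'][60:360,160:480],(400,375)),cv2.resize(s['color'][150:300,220:380],(400,375))])[:,:,::-1])"
```

```text
34.4 [0.5102 0.4104 0.2168] y-axis deg 27.3 z [ 0.006  0.004 -1.   ] w 0.0851 ff 0.0 F [ 0.7 -1.1 -0. ]
pink [ 5.310e-01  7.600e-02  1.130e-01  2.800e-02 -2.219e+00  2.950e+02]
teal [ 5.270e-01  2.000e-03  1.130e-01  2.600e-02 -2.625e+00  2.620e+02]
yellow [ 5.31e-01 -6.80e-02  1.32e-01  3.50e-02 -5.69e-01  3.70e+02]
purple [ 5.490e-01 -1.410e-01  5.800e-02  2.600e-02 -4.577e+00  6.800e+01]
green [ 5.330e-01  1.470e-01  1.150e-01  2.700e-02 -1.544e+00  3.100e+02]
handle [nan nan nan]<string>:5: RuntimeWarning: Mean of empty slice.
  ret = ret.dtype.type(ret / rcount)
```

View pics/w8.png

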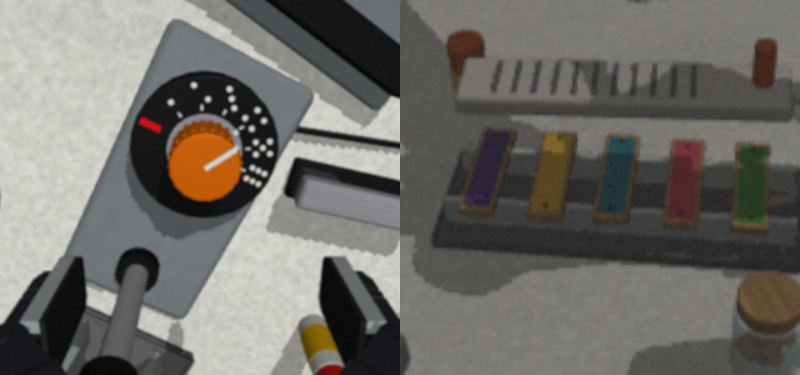

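The pointer sits at the 4 pips, 120° from the red bar. All five plaques are on the rack, the lamp is above it and the gripper is clear.

```bash
python3 -c "
from workcell import r
print(r.sign_off())"
```

```text
the job is handed in; nothing more can be done
None
```

I handed the job in at about 34 s on the robot's clock: the last pictures show all five plaques flat across both rails, the lamp centred over the rack and the timer at 4 minutes; the hand-in returned no verdict.

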